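# Daily balance check: fetch the check weight from behind the canisters

### The job

The brass check weight stands hemmed in behind three sample canisters on the white stand. Leaving the weight where it is, first clear the canisters off: park the two whose lid bolt is pushed in on the blue mat, and stand the one whose bolt is pulled out on the white square of the black drying tray, where it stays; the vial there must not be knocked over or shoved aside. Then set the weight upright in the middle of the balance pan, and after that put the two parked canisters back upright, each exactly where it stood at the start.

Things in the scene. Friction and masses are not known exactly. Their poses are not given: they have to be found in the camera images.
- blue_can_center (a point): A square metal canister, 46 x 46 mm, 110 mm tall with its lid (122 mm over the bolt), about 0.2 kg, blue lid and band. The orange slide bolt on its lid is pushed in (sealed): it ends within the lid. The point is its centre, 55 mm above its underside; z is up, x and y square to its sides, the bolt lies along x. Its y sides are clear for gripping.
- yellow_can_center (a point): A square metal canister, 46 x 46 mm, 110 mm tall with its lid (122 mm over the bolt), about 0.2 kg, yellow lid and band. The orange slide bolt on its lid is pushed in (sealed): it ends within the lid. The point is its centre, 55 mm above its underside; z is up, x and y square to its sides, the bolt lies along x. Its y sides are clear for gripping.
- green_can_center (a point): A square metal canister, 46 x 46 mm, 110 mm tall with its lid (122 mm over the bolt), about 0.2 kg, green lid and band. The orange slide bolt on its lid is pulled out (open): it sticks out 25 mm past the lid's -x edge. The point is its centre, 55 mm above its underside; z is up, x and y square to its sides, the bolt lies along x. Its y sides are clear for gripping.
- weight_center (a point): The brass check weight, a cylinder 34 mm across and 34 mm tall with a knob 18 mm across on top, 48 mm tall in all, about 0.2 kg. The point lies on its axis half-way up, 24 mm above its underside; z is up. Grip it round the cylinder.
- stand: The white stand: a fixed plate 180 mm (its x) by 200 mm (its y), 8 mm thick, on the bench. Origin at the centre of its underside, z up. The three canisters start on it, on grey squares in front (-x) and to both sides (+y, -y) of the weight, about 75 to 80 mm from it centre to centre, any canister on any square.
- mat: The blue parking mat: fixed, 190 mm (its x) by 130 mm (its y), 3 mm thick. Origin at the centre of its underside, z up. Room for two canisters one behind the other along its x.
- dry_spot (a point): The white square, 58 mm wide, on a fixed black drying tray with a bright metal rim (184 by 128 mm, top 10 mm above the bench, rim 14 mm). The point is the square's centre on the tray's top; x and y along the tray's sides, z up. The vial stands about 90 mm from it towards the tray's +x end.
- pan (a point): Centre of the top face of the round steel pan, 120 mm across, of the white balance; the top is 62 mm above the bench, the balance's body 220 mm (x) by 180 mm (y) and 48 mm tall, fixed. The pan does not sink. x points from the display to the pan.
- vial: A small lidded glass vial, 34 mm across and 50 mm tall, standing loose on the drying tray; origin at the centre of its underside. A bystander: leave it standing where it is.

How it is judged:
On the way, in this order (a step that is already met when the one before it is completed fails the run):
1. the blue and yellow canisters (bolts in) stand released on the mat, the green one (bolt out) on the white square of the drying tray, the weight still in its place (x of blue_can_center in the frame of mat between -0.09 and 0.09 m and y of blue_can_center in the frame of mat between -0.06 and 0.06 m and z of each of blue_can_center, yellow_can_center in the frame of mat below 0.066 m and x of yellow_can_center in the frame of mat between -0.09 and 0.09 m and y of yellow_can_center in the frame of mat between -0.06 and 0.06 m and horizontal distance between green_can_center and dry_spot below 0.015 m and z of green_can_center in the frame of dry_spot below 0.063 m and angle between each of blue_can_center, yellow_can_center, green_can_center's own z axis and vertical below 0.15 rad and contact force between the fingers and anything else below 0.3 N and distance of weight_center from where it was at the start of the episode below 0.03 m), for 0.2 s.
2. the weight stands released in the middle of the pan while the two canisters are still parked on the mat (horizontal distance between weight_center and pan below 0.015 m and z of weight_center in the frame of pan between 0.018 and 0.032 m and angle between each of weight_center, blue_can_center, yellow_can_center, green_can_center's own z axis and vertical below 0.15 rad and x of blue_can_center in the frame of mat between -0.09 and 0.09 m and y of blue_can_center in the frame of mat between -0.06 and 0.06 m and z of each of blue_can_center, yellow_can_center in the frame of mat below 0.066 m and x of yellow_can_center in the frame of mat between -0.09 and 0.09 m and y of yellow_can_center in the frame of mat between -0.06 and 0.06 m and horizontal distance between green_can_center and dry_spot below 0.015 m and z of green_can_center in the frame of dry_spot below 0.063 m and contact force between the fingers and anything else below 0.3 N), for 0.2 s.
At the end, for the whole second after the job is handed in: Upright, released and at rest: the weight within 15 mm of the pan's centre, the green canister (bolt out) within 15 mm of the white square's centre, the blue and yellow canisters each within 15 mm of where they were at the start (horizontal distance between weight_center and pan below 0.015 m and z of weight_center in the frame of pan between 0.018 and 0.032 m and angle between each of weight_center, blue_can_center, yellow_can_center, green_can_center's own z axis and vertical below 0.15 rad and horizontal distance between green_can_center and dry_spot below 0.015 m and z of green_can_center in the frame of dry_spot below 0.063 m and distance of each of blue_can_center, yellow_can_center from where it was at the start of the episode below 0.015 m and contact force between the fingers and anything else below 0.3 N and linear speed of each of blue_can, yellow_can, green_can, weight below 0.02 m/s); the robot touches nothing.
It fails at once if a canister is tipped over (angle between any of blue_can_center, yellow_can_center, green_can_center's own z axis and vertical above 0.7 rad).
It fails at once if the vial is knocked over or shoved aside by more than 25 mm (distance of vial from where it was at the start of the episode above 0.025 m or angle between vial's own z axis and vertical above 0.5 rad).
It also fails if it takes over 144 s, if anything falls off the work surface, if the arm or the gripper's body presses on something with over 40 N, if the wrist force passes 120 N, or if a joint passes its speed limit or range.

### The arm

A 6-joint arm with a two-finger parallel gripper is mounted at the origin on the work surface. World frame = base frame: x ahead of the robot, y to its left, z up, the work surface at z = 0. Lengths are in m, angles in rad, forces in N, time in s.
With the tool pointing down it reaches from about 0.35 to 0.775 m from the base axis. Payload 7.3 kg.
Tool frame: the origin (TCP) lies at the very end of the fingers, on their centre line; the grasp point (between the pads) lies 19 mm behind it; z points along the fingers, y is the direction in which the jaws open and shut (so a half turn about z gives the same grasp; the last joint's range is limited). The gripper opens to 92 mm and grips with 3 to 60 N. Pads are 19 mm wide; open, the fingers measure 130 mm over their backs; the gripper's body (75 mm by 190 mm) begins 47 mm behind the grasp point.
Start: joints at [0.985, 0.342, 1.524, -0, 1.275, -0.146], TCP at [0.224, 0.475, 0.227] pointing down, gripper open.
Joint ranges: [-2.53, 2.53], [-0.77, 2.02], [0.04, 2.7], [-1, 4.14], [0.28, 2.66], [-3.11, 3.11]. Speed limits (rad/s): [2.57, 2.57, 3.14, 3.14, 3.14, 3.14].

### API

Orientations are given as a rotation vector (axis times angle).
In Python, from cell import * gives the robot as it stands.
- The arm moves only by the tool arm_command, never from a script. Its argument "deltas" is a list of rows, each an object with "gripper": the finger opening in m, from 0 to 0.0918; "xyz": the shift along the world's x, y, z in m, a list of three; "rotation": the turn, a rotation vector about the world's x, y, z in rad, a list of three. A call has 1 to 20 rows; each row shifts and turns the commanded pose from where the row before left it; what a row does not reach is not made up. A row lasts 1/12 s, in which the tool goes at most 41.7 mm and 7.16 degrees, less where a joint would pass 70% of its speed; a pose out of reach is approached as far as the arm can. A call is refused whole if a number of a shift passes 0.0417 or a number of a turn 0.125, either way. A call with a gripper value outside its range is refused whole. The fingers move at their own pace and stop on an object; "newtons" is the grip in N (left out, the last holds). Time passes only in rows, so rows that do not move let the fingers close. It gives the time, the measured TCP pose, the force and the opening at its end, in the units of the state.
- get_obs(): the state, without advancing time (a new reading comes with each control period).
- camera(name): name is "side" or "top" or "wrist"; returns a dict with "pixels" (420x560x3 uint8, red, green, blue), "mtx" (3x3 intrinsics, pixels), "dist" ([k1, k2, p1, p2, k3] as OpenCV has them; the pictures are not rectified), "cam_to_world" (4x4, takes a point from camera to world coordinates). Camera axes: x right, y down, z forward; pixel columns grow to the right and rows downward; lengths in m; the calibration is good to about 2 mm. A picture is of the moment at which its call begins. There is no depth.
- sign_off(): hands the job in, once; it reports no verdict.
Trained networks look in the newest picture that a camera, given by its name, has taken for a name from the list of things; names that differ only in an ending like _2 or _b are one class to them, and where a whole thing is asked for, a point or a joint stands for the part that bears it (a point fixed in the world has none). Each returns a list of dicts, best first, with "conf" (0 to 1); they miss things now and then, are a little off and sometimes report something else, mostly with a low value. They report only what shows in the picture. A call takes as long as a camera call.
- boxes_of(camera, query): "rect" ([left, top, width, height] in pixels, round what is visible of it).
- silhouettes(camera, query): "pixels" (420x560 bool, what is visible of it) and "rect" ([left, top, width, height] in pixels, round what is visible of it).
- pinpoint(camera, query): "at" ([column, row] in pixels: a listed point, or the origin of a listed thing).
The state is a dict: "clock": time; "joint_positions": joint angles; "qd": joint speeds; "joint_torque": joint torques, N m; "tool_pos": TCP position; "orientation": TCP orientation; "force": force on the tool from outside, world axes, zero at the start; "moment": the same for the moment, N m; "gripper_width": opening from 0.0 (shut) to 1.0 (fully open).
Only numpy, scipy, OpenCV 4.12 (cv2) and the standard library are available. Lean on these libraries where they do the work, as an engineer would, in place of code of your own. Each camera call takes 0.05 s, during which the arm holds its last target.

## Working session

There is one attempt and no reset: what is moved stays moved. The work goes in short steps, Python scripts to look and compute and a tool call to move; the robot and the scene stay as the last step left them, time stands still between calls to the robot, and variables do not carry over. Pictures are saved under pics/ and viewed, and the job is handed in when it is done.

Besides the shell and the picture viewer there is one more tool, called after "Call:" in YAML: its name, and indented under it one key for each argument. arm_command: Moves the arm, as the interface text tells. Its arguments: {"type":"object","properties":{"deltas":{"type":"array","items":{"type":"object","properties":{"gripper":{"type":"number"},"xyz":{"type":"array","items":{"type":"number"}},"rotation":{"type":"array","items":{"type":"number"}}}}},"newtons":{"type":"number"}},"required":["deltas"]}

```bash
mkdir -p pics; ls
python3 - <<'E'
from cell import *
import cv2
print(get_obs())
for n in ["side","top","wrist"]:
    c=camera(n); cv2.imwrite(f"pics/{n}0.png",c["pixels"][:,:,::-1]); print(n,c["mtx"].tolist(),c["dist"],c["cam_to_world"].round(4).tolist() if hasattr(c["cam_to_world"],'round') else c["cam_to_world"])
E
```

```text
pics
{'clock': 0.0, 'joint_positions': array([ 9.84981028e-01,  3.42739911e-01,  1.52503039e+00, -7.81618320e-06,
        1.27539905e+00, -1.45994583e-01]), 'qd': array([ 0.00109426,  0.0008291 , -0.00184261,  0.00112755,  0.00023956,
       -0.00037012]), 'joint_torque': array([-7.75753870e-04, -4.31237733e+01, -2.44214952e+01,  7.16699171e-02,
        5.59849106e-02, -1.13953890e-04]), 'tool_pos': array([0.22328102, 0.47469548, 0.22603138]), 'orientation': array([-6.85188524e-01, -3.06538992e+00,  2.31651019e-03]), 'force': array([1.53087936, 0.12485837, 0.22347652]), 'moment': array([ 0.00233267, -0.04704119,  0.00170611]), 'gripper_width': 1.000162681311808}
side [[532.7626981192483, 0.0, 270.692418117509], [0.0, 532.7626981192483, 217.286349726161], [0.0, 0.0, 1.0]] [-0.14609923  0.          0.          0.          0.        ] [[0.771, -0.416, 0.4822, -0.064], [-0.6367, -0.5196, 0.5697, -0.725], [0.0136, -0.7462, -0.6655, 0.8717], [0.0, 0.0, 0.0, 1.0]]
top [[487.3539798994109, 0.0, 276.8294666599363], [0.0, 487.3539798994109, 212.29863803040124], [0.0, 0.0, 1.0]] [-0.16859725  0.          0.          0.          0.        ] [[0.0266, -0.9932, 0.1137, 0.3524], [-0.9996, -0.0272, -0.0037, -0.0119], [0.0068, -0.1136, -0.9935, 1.4637], [0.0, 0.0, 0.0, 1.0]]
wrist [[303.42425842648004, 0.0, 280.763074909771], [0.0, 303.42425842648004, 207.5081517196747], [0.0, 0.0, 1.0]] [-0.05272001  0.          0.          0.          0.        ] [[0.4264, 0.8756, 0.2269, 0.1642], [0.9045, -0.4125, -0.1083, 0.5034], [-0.0012, 0.2514, -0.9679, 0.3842], [0.0, 0.0, 0.0, 1.0]]
```

View pics/top0.png

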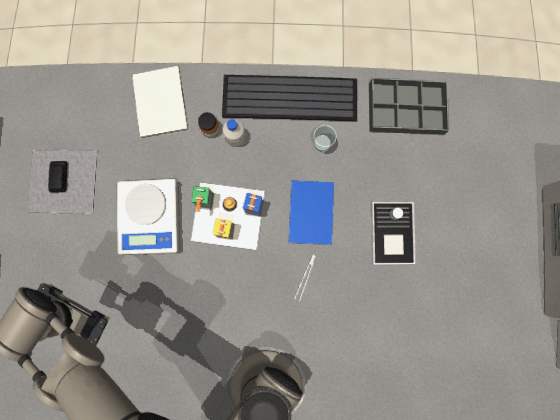

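View pics/side0.png

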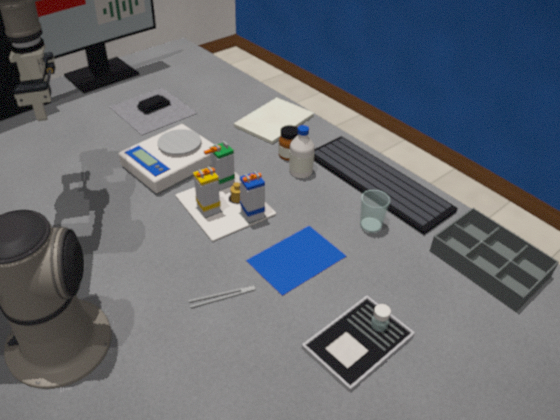

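View pics/wrist0.png

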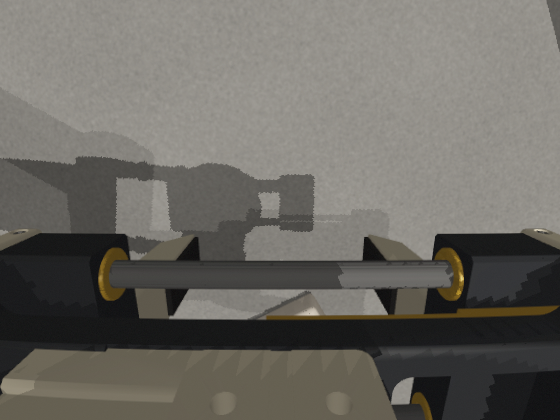

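The top view shows the balance at (147,215), the stand at (228,216) with green at (202,197), yellow at (223,228), blue at (253,204) and the weight at (229,203). It also shows the mat at (312,212), and the tray at (393,232) with its white square at (394,244) and the vial at (398,213). Next I'll measure all of these.

```bash
cat > h.py <<'E'
from cell import *
import cv2, numpy as np
def ray(c,px):
    px=np.asarray(px,float).reshape(-1,1,2)
    u=cv2.undistortPoints(px,c["mtx"],np.asarray(c["dist"],float)).reshape(-1,2)
    d=np.c_[u,np.ones(len(u))]@c["cam_to_world"][:3,:3].T
    return c["cam_to_world"][:3,3],d
def onz(c,px,z):
    o,d=ray(c,px); return o+d*((z-o[2])/d[:,2])[:,None]
def proj(c,P):
    T=np.linalg.inv(c["cam_to_world"]); P=np.asarray(P,float).reshape(-1,3)
    return cv2.projectPoints(P,cv2.Rodrigues(T[:3,:3])[0],T[:3,3],c["mtx"],np.asarray(c["dist"],float))[0].reshape(-1,2)
def crop(c,x0,y0,x1,y1,s,name):
    im=c["pixels"][y0:y1,x0:x1,::-1]; cv2.imwrite("pics/"+name,cv2.resize(im,None,fx=s,fy=s,interpolation=cv2.INTER_CUBIC))
def tri(c1,p1,c2,p2):
    o1,d1=ray(c1,p1);o2,d2=ray(c2,p2);d1=d1[0];d2=d2[0]
    s=np.linalg.lstsq(np.c_[d1,-d2],o2-o1,rcond=None)[0]
    a=o1+s[0]*d1;b=o2+s[1]*d2
    return (a+b)/2,np.linalg.norm(a-b)
E
python3 - <<'E'
from h import *
t=camera("top");s=camera("side")
zz=dict(blue_can_center=.063,yellow_can_center=.063,green_can_center=.063,weight_center=.032,stand=0,mat=0,dry_spot=.01,pan=.062,vial=.01)
for n,z in zz.items():
    a=pinpoint("top",n);b=pinpoint("side",n)
    if a: print(n,"top",a[0]["conf"],np.round(a[0]["at"],1),onz(t,a[0]["at"],z)[0].round(4),end=" ")
    if b: print("side",b[0]["conf"],np.round(b[0]["at"],1),onz(s,b[0]["at"],z)[0].round(4),end=" ")
    if a and b: p,e=tri(t,a[0]["at"],s,b[0]["at"]);print("tri",p.round(4),round(e,4),end="")
    print()
for n,z in [("stand",.008),("mat",.003),("dry_spot",.012)]:
    for q,c in (("top",t),("side",s)):
        m=silhouettes(q,n)
        if m:
            cs,_=cv2.findContours(m[0]["pixels"].astype(np.uint8),0,1); k=max(cs,key=cv2.contourArea)
            P=onz(c,k.reshape(-1,2),z)[:,:2]
            r=cv2.minAreaRect((P*1000).astype(np.float32)); print(n,q,m[0]["conf"],r)
crop(t,110,160,280,270,4.5,"tc.png")
crop(s,110,100,290,250,4,"sc.png")
crop(t,280,170,440,280,4.5,"tm.png")
E
```

```text
blue_can_center top 0.59 [251.  201.7] [0.5416 0.0586 0.063 ] side 0.82 [257.7 198.8] [0.5399 0.0373 0.063 ] tri [0.5484 0.0565 0.0453] 0.0106
yellow_can_center top 0.8 [224.7 229.4] [0.459  0.1319 0.063 ] side 0.76 [206.2 190.3] [0.4626 0.1403 0.063 ] tri [0.4578 0.1314 0.0711] 0.0011
green_can_center top 0.8 [201.8 196.8] [0.5522 0.2025 0.063 ] side 0.66 [222.  167.3] [0.547  0.1926 0.063 ] tri [0.5539 0.2038 0.0533] 0.0009
weight_center top 0.54 [201.7 194.2] [0.5644 0.2079 0.032 ] side 0.74 [233.7 188.5] [0.541  0.1361 0.032 ] tri [ 0.5832  0.2133 -0.0384] 0.0199
stand top 0.79 [227.1 214.8] [0.5082 0.1328 0.    ] side 0.95 [223.2 204.2] [0.5055 0.1345 0.    ] tri [5.068e-01 1.336e-01 1.000e-04] 0.0031
mat top 0.69 [313.1 210.5] [ 0.5284 -0.127   0.    ] 
dry_spot top 0.66 [392.6 242.7] [ 0.4361 -0.369   0.01  ] side 0.84 [346.9 347.2] [ 0.4352 -0.37    0.01  ] tri [ 0.4362 -0.3693  0.0084] 0.0
pan top 0.74 [144.6 205. ] [0.5237 0.371  0.062 ] side 0.91 [180.1 137.8] [0.5373 0.3779 0.062 ] tri [0.5261 0.366  0.0724] 0.0084
vial top 0.52 [394.8 212.6] [ 0.5277 -0.3756  0.01  ] side 0.72 [379.3 325.3] [ 0.5231 -0.3748  0.01  ] tri [ 0.5265 -0.3749  0.0076] 0.0038
stand top 0.93 ((505.417724609375, 130.35302734375), (199.24404907226562, 181.0121307373047), 83.74533081054688)
stand side 0.88 ((501.4389343261719, 123.94734954833984), (204.09315490722656, 178.70997619628906), 83.88540649414062)
mat top 0.94 ((523.0403442382812, -120.21693420410156), (135.9534149169922, 190.2215576171875), 88.947021484375)
mat side 0.96 ((521.6954345703125, -124.01293182373047), (133.08465576171875, 192.9818115234375), 88.90849304199219)
dry_spot top 0.6 ((465.9095764160156, -369.4889221191406), (187.7749481201172, 134.49945068359375), 1.7640652656555176)
dry_spot side 0.91 ((464.0282897949219, -373.77960205078125), (196.139892578125, 133.0408935546875), 1.1354341506958008)
```

View crops.

View pics/tc.png

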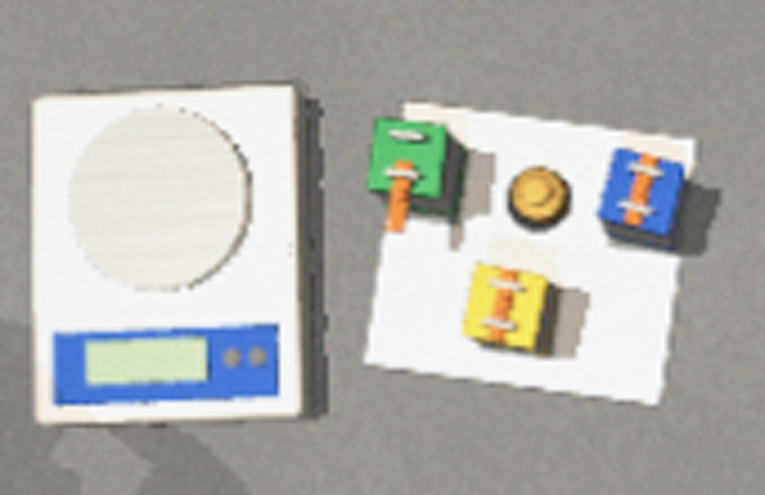

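View pics/sc.png

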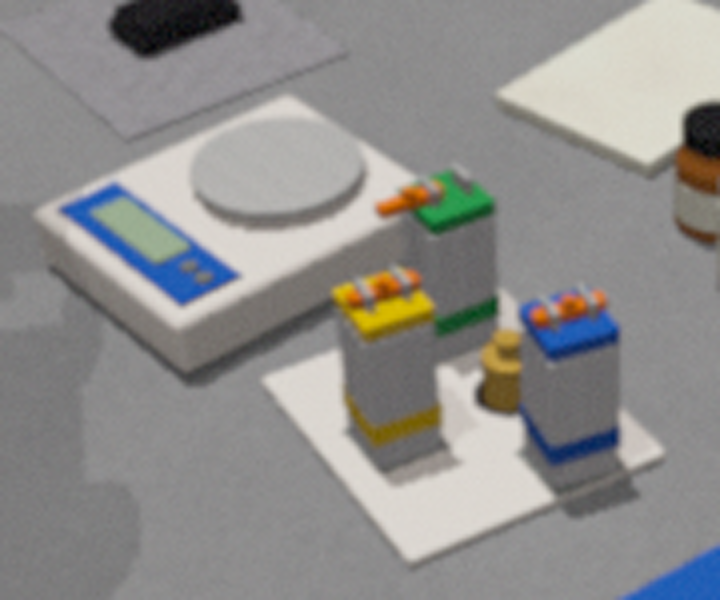

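View pics/tm.png

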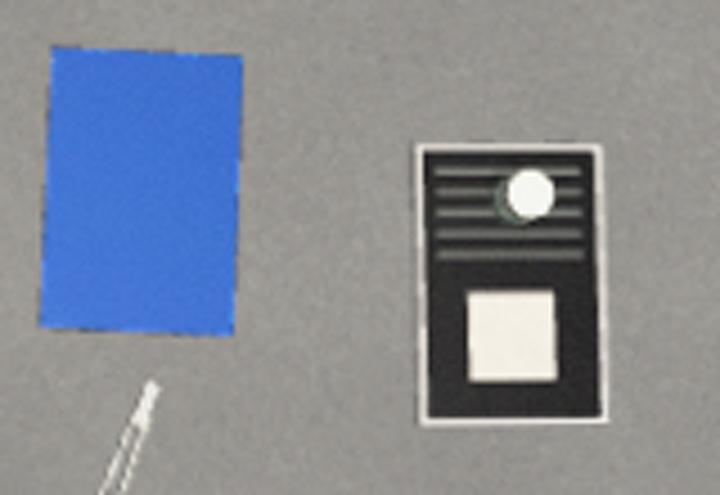

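```bash
cat > fit.py <<'E'
from h import *
from scipy.optimize import minimize
def boxpts(x,y,yaw,z0,z1,hx=(-.023,.023),hy=.023):
    c,s=np.cos(yaw),np.sin(yaw)
    return [(x+c*a-s*b,y+s*a+c*b,z) for a in hx for b in (-hy,hy) for z in (z0,z1)]
def hull(c,P,sh):
    m=np.zeros(sh,np.uint8); h=cv2.convexHull(proj(c,P).astype(np.float32))
    cv2.fillPoly(m,[np.round(h*16).astype(np.int32)],255,lineType=cv2.LINE_AA,shift=4); return m/255.
def render(c,p,z0,out):
    sh=c["pixels"].shape[:2]
    x,y,yaw=p
    a=hull(c,boxpts(x,y,yaw,z0,z0+.11),sh)
    b=hull(c,boxpts(x,y,yaw,z0+.110,z0+.120,(-.048 if out else -.018,.018),.006),sh)
    return np.maximum(a,b)
def fitcan(cs,ms,p0,z0,out=False):
    def f(q):
        p=(p0[0]+q[0]/1000,p0[1]+q[1]/1000,p0[2]+q[2]/100)
        return sum(np.abs(render(c,p,z0,out)-m).sum()/m.sum() for c,m in zip(cs,ms))
    best=None
    for d in (-8,0,8):
        r=minimize(f,[0,0,d],method="Nelder-Mead",options=dict(initial_simplex=np.array([[0,0,d],[5,0,d],[0,5,d],[0,0,d+5.]])))
        if best is None or r.fun<best.fun: best=r
    q=best.x
    return np.array([p0[0]+q[0]/1000,p0[1]+q[1]/1000,p0[2]+q[2]/100]),best.fun
E
python3 - <<'E'
from fit import *
t=camera("top");s=camera("side")
for n,p0 in [("blue",(.54,.05,-.11)),("yellow",(.46,.133,-.11)),("green",(.553,.202,-.11))]:
    M=[]
    for q in("top","side"):
        m=silhouettes(q,n+"_can_center"); M.append(m[0]["pixels"].astype(float)); print(n,q,m[0]["conf"],m[0]["rect"])
    for cs,ms in (([t],M[:1]),([s],M[1:]),([t,s],M)):
        print(fitcan(cs,ms,p0,.008,n=="green"))
# weight, pan, dry, mat
for n,z in [("weight_center",.03),("pan",.06)]:
  for q,c in (("top",t),("side",s)):
    m=silhouettes(q,n)
    for k in m[:2]: print(n,q,k["conf"],k["rect"],onz(c,np.argwhere(k["pixels"]).mean(0)[::-1],z)[0].round(4))
hsv=cv2.cvtColor(t["pixels"],cv2.COLOR_RGB2HSV)
# brass in top
sub=(hsv[...,0]>12)&(hsv[...,0]<28)&(hsv[...,1]>110); sub[:,:218]=0;sub[:,242:]=0;sub[:190]=0;sub[216:]=0
print("brass",sub.sum(),onz(t,np.argwhere(sub).mean(0)[::-1],.032))
w=(hsv[...,2]>190)&(hsv[...,1]<45); w[:,:378]=0;w[:,407:]=0;w[:228]=0;w[258:]=0
P=np.argwhere(w)[:,::-1]; print("sq",w.sum(),onz(t,P.mean(0),.01)); print(cv2.minAreaRect((onz(t,P,.01)[:,:2]*1000).astype(np.float32)))
# pan circle edges from crop px
e=np.array([[68,195],[250,195],[160,105],[160,292]])/4.5+[110,160]
print("pan crop",onz(t,e,.062))
E
```

```text
blue top 0.32 [192.0, 184.0, 20.8, 28.0]
blue side 0.74 [175.3, 173.1, 104.5, 72.1]
(array([0.53693959, 0.04680898, 0.03028235]), np.float64(1.9004901960784313))
(array([ 0.56587572,  0.03545779, -0.67396839]), np.float64(1.369168890435859))
(array([0.54223942, 0.01593661, 0.22126945]), np.float64(3.367852945473609))
yellow top 0.61 [213.3, 218.8, 20.2, 24.0]
yellow side 0.96 [193.5, 166.0, 26.3, 51.2]
(array([ 0.45793599,  0.13510185, -0.16688192]), np.float64(0.130119825708061))
(array([ 0.46070472,  0.13703375, -0.33711068]), np.float64(0.10791958108779574))
(array([ 0.45875,  0.13425, -0.1775 ]), np.float64(0.31896456828345376))
green top 0.65 [193.4, 184.8, 22.7, 27.0]
green side 0.57 [205.1, 142.0, 29.2, 47.1]
(array([ 0.55020416,  0.19850393, -0.08635803]), np.float64(0.14287008105782728))
(array([ 0.55308511,  0.20171693, -0.19417601]), np.float64(0.29523745789555866))
(array([ 0.54981071,  0.19855314, -0.0940773 ]), np.float64(0.46760100493757206))
weight_center top 0.42 [222.2, 200.6, 13.4, 12.7] [0.5395 0.1251 0.03  ]
weight_center side 0.57 [228.8, 180.2, 11.4, 22.4] [0.5349 0.1228 0.03  ]
pan top 0.68 [115.1, 177.6, 64.4, 78.9] [0.4904 0.3615 0.06  ]
pan top 0.23 [212.0, 218.8, 22.8, 23.0] [0.4607 0.1366 0.06  ]
pan side 0.74 [118.7, 123.5, 94.5, 70.6] [0.4618 0.3218 0.06  ]
brass 118 [[0.53987005 0.12378638 0.032     ]]
sq 355 [[ 0.43240718 -0.37067543  0.01      ]]
((432.2618713378906, -370.4375915527344), (54.43096923828125, 56.12236022949219), 1.138780117034912)
pan crop [[0.52715386 0.43018087 0.062     ]
 [0.53028682 0.30867325 0.062     ]
 [0.58815265 0.37204511 0.062     ]
 [0.46537489 0.36477174 0.062     ]]
```

Run:
```python
from fit import *
t=camera("top");s=camera("side")
p0=(.531,.047,-.11)
M=[]
for q in("top","side"):
    for m in silhouettes(q,"blue_can_center"):
        print(q,m["conf"],m["rect"])
# own masks: inside-box bright-blue lid only, lid thickness t
for c,roi in ((t,(240,190,270,222)),(s,(235,165,275,225))):
    hsv=cv2.cvtColor(c["pixels"],cv2.COLOR_RGB2HSV)
    b=((hsv[...,0]>100)&(hsv[...,0]<130)&(hsv[...,1]>120)); o=((hsv[...,0]<20)&(hsv[...,1]>120))
    m=np.zeros(b.shape,bool);x0,y0,x1,y1=roi;m[y0:y1,x0:x1]=(b|o)[y0:y1,x0:x1]
    print(m.sum(), cv2.boundingRect(m.astype(np.uint8)))
    M.append(m)
# top: lid box fit with thickness th
m=M[0].astype(float); m=cv2.morphologyEx(m,cv2.MORPH_CLOSE,np.ones((3,3)))
for th in (.012,.018,.024,.03):
    f=lambda q:np.abs(hull(t,boxpts(p0[0]+q[0]/1000,p0[1]+q[1]/1000,q[2]/100,.118-th,.118),m.shape)-m).sum()/m.sum()
    r=minimize(f,[0,0,-11],method="Nelder-Mead",options=dict(initial_simplex=np.array([[0,0,-11],[5,0,-11],[0,5,-11],[0,0,-3.]])))
    print(th,r.fun,p0[0]+r.x[0]/1000,p0[1]+r.x[1]/1000,r.x[2]/100)
# overlay
im=[]
for c,(x0,y0,x1,y1) in ((t,(185,175,275,245)),(s,(180,135,290,235))):
    v=c["pixels"][:,:,::-1].copy();k=6;v=cv2.resize(v[y0:y1,x0:x1],None,fx=k,fy=k,interpolation=cv2.INTER_CUBIC)
    for (x,y,w) in [(.533,.048,-.11),(.460,.1355,-.15),(.551,.2,-.09)]:
        for z in(.008,.118):
            q=proj(c,[(x+np.cos(w)*a-np.sin(w)*b,y+np.sin(w)*a+np.cos(w)*b,z) for a,b in((-.023,-.023),(.023,-.023),(.023,.023),(-.023,.023))])
            cv2.polylines(v,[np.round((q-[x0,y0]+.5)*k).astype(int).reshape(-1,1,2)],True,(255,0,255),1)
    a=np.linspace(0,6.28,30)
    for z in (.008,.042):
        q=proj(c,np.c_[.5375+.017*np.cos(a),.124+.017*np.sin(a),a*0+z]);cv2.polylines(v,[np.round((q-[x0,y0]+.5)*k).astype(int).reshape(-1,1,2)],True,(0,255,0),1)
    im.append(v)
cv2.imwrite("pics/ov_t.png",im[0]);cv2.imwrite("pics/ov_s.png",im[1])
```

```text
top 0.69 [241.6, 188.7, 19.1, 27.9]
side 0.66 [241.5, 170.9, 23.3, 52.6]
200 (243, 193, 19, 19)
306 (235, 173, 30, 43)
0.012 0.28240057156465825 0.5330770501511457 0.052485924560534476 -0.17207228318853823
0.018 0.31886957212034606 0.5334738158156388 0.05333041111281785 -0.14336756536414674
0.024 0.33636580138128125 0.534372503000686 0.0503879350994513 -0.1945241769547326
0.03 0.3715646582519647 0.5344631010897729 0.05310799135040391 -0.166192272519433
```

View pics/ov_t.png

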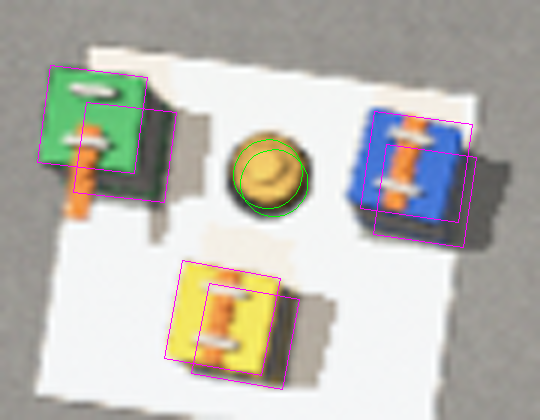

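View pics/ov_s.png

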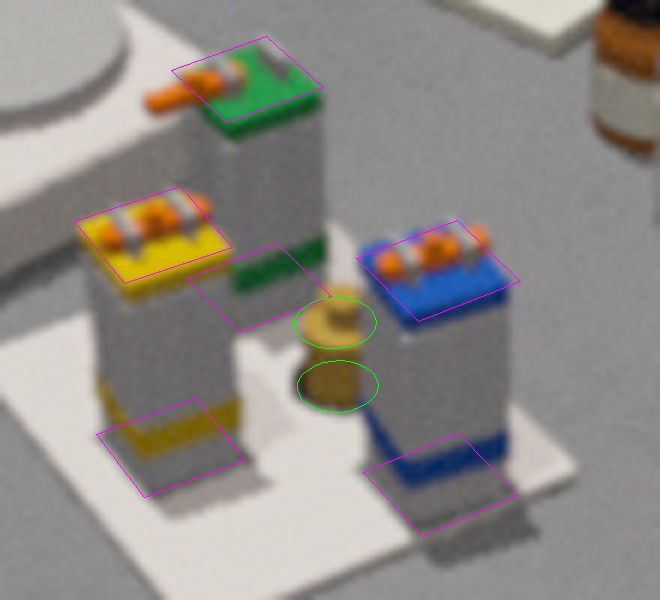

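Fits put blue at about (.534,.052), yellow at (.460,.136), green at (.551,.200) and the weight at (.539,.124), with yaw near -0.11. These agree with the stated layout. I'll go above green first.

Call:
arm_command:
  deltas:
    - {"xyz":[0.028,-0.025,0],"rotation":[0,0,0.115],"gripper":0.0918}
    - {"xyz":[0.03,-0.025,0],"rotation":[0,0,0.115]}
    - {"xyz":[0.03,-0.025,0],"rotation":[0,0,0.115]}
    - {"xyz":[0.03,-0.025,0]}
    - {"xyz":[0.03,-0.025,0]}
    - {"xyz":[0.03,-0.025,0]}
    - {"xyz":[0.03,-0.025,0]}
    - {"xyz":[0.03,-0.025,0]}
    - {"xyz":[0.03,-0.025,0]}
    - {"xyz":[0.03,-0.025,0]}
    - {"xyz":[0.03,-0.025,0]}
    - {"xyz":[0,0,0]}
  newtons: 20

```text
schema error: expected keys gripper, xyz, rotation
```

```bash
cat >> h.py <<'E'
from scipy.spatial.transform import Rotation as Ro
def st():
    o=get_obs();R=Ro.from_rotvec(o["orientation"]).as_matrix();y=R[:,1]
    print("t",round(o["clock"],2),"tcp",o["tool_pos"].round(4),"yaw",round(np.arctan2(y[1],y[0])-np.pi/2,3),"z",R[:,2].round(3),"F",o["force"].round(1),"g",round(o["gripper_width"]*.0918,4),"q",o["joint_positions"].round(2))
E
python3 - <<'E'
from h import *
st();c=camera("wrist");cv2.imwrite("pics/w1.png",c["pixels"][:,:,::-1])
E
```

```text
t 2.25 tcp [0.2235 0.4751 0.2267] yaw -0.44 z [ 0.  0. -1.] F [-0.3 -0.5  1.1] g 0.0922 q [ 0.98  0.34  1.52 -0.    1.28 -0.15]
```

View pics/w1.png

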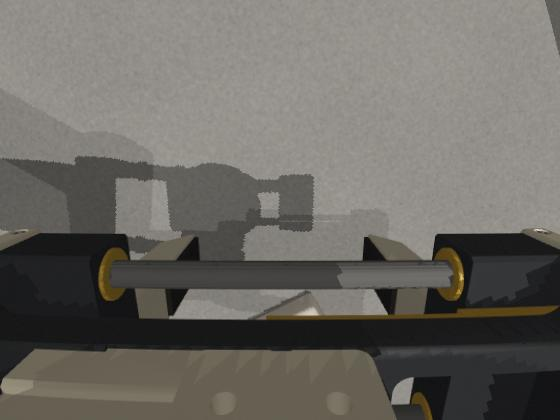

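The picture only shows bare bench because the call was refused: every row needs all three keys.

Call:
arm_command:
  deltas:
    - {"xyz":[0.028,-0.025,0],"rotation":[0,0,0.115],"gripper":0.0918}
    - {"xyz":[0.03,-0.025,0],"rotation":[0,0,0.115],"gripper":0.0918}
    - {"xyz":[0.03,-0.025,0],"rotation":[0,0,0.115],"gripper":0.0918}
    - {"xyz":[0.03,-0.025,0],"rotation":[0,0,0],"gripper":0.0918}
    - {"xyz":[0.03,-0.025,0],"rotation":[0,0,0],"gripper":0.0918}
    - {"xyz":[0.03,-0.025,0],"rotation":[0,0,0],"gripper":0.0918}
    - {"xyz":[0.03,-0.025,0],"rotation":[0,0,0],"gripper":0.0918}
    - {"xyz":[0.03,-0.025,0],"rotation":[0,0,0],"gripper":0.0918}
    - {"xyz":[0.03,-0.025,0],"rotation":[0,0,0],"gripper":0.0918}
    - {"xyz":[0.03,-0.025,0],"rotation":[0,0,0],"gripper":0.0918}
    - {"xyz":[0.03,-0.025,0],"rotation":[0,0,0],"gripper":0.0918}
    - {"xyz":[0,0,0],"rotation":[0,0,0],"gripper":0.0918}
  newtons: 20

```text
clock: 3.3
tool_pos: [0.5528, 0.1981, 0.2261]
orientation: [0.178, 3.134, -0.003]
force: [-0.6, -0.1, -0.2]
gripper_width: 1.001
```

Run:
```python
from h import *
st();c=camera("wrist");cv2.imwrite("pics/w1.png",c["pixels"][:,:,::-1])
```

```text
t 3.3 tcp [0.5528 0.1981 0.2261] yaw -0.114 z [ 0.002 -0.002 -1.   ] F [-0.6 -0.1 -0.2] g 0.0919 q [ 0.21  0.46  1.35 -0.    1.34 -1.24]
```

View pics/w1.png

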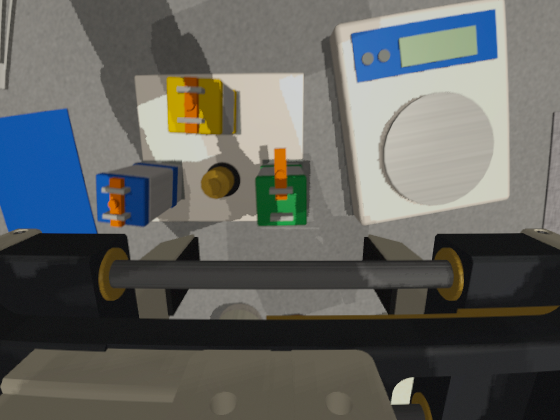

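The wrist view shows all three lids: green at (282,201), yellow at (195,105) and blue at (122,199), with the weight at (215,180) and the pan at (438,149). I'll refine from it.

Run:
```python
from fit import *
c=camera("wrist");st();k=4
np.savez("wr.npz",**c)
crop(c,90,60,290,230,k,"w1a.png")
crop(c,240,130,340,240,5,"w1b.png")
hsv=cv2.cvtColor(c["pixels"],cv2.COLOR_RGB2HSV)
for n,h0,h1,roi in (("green",45,80,(245,140,320,232)),("yellow",22,33,(155,65,235,145)),("blue",105,130,(90,160,185,232))):
    x0,y0,x1,y1=roi;m=np.zeros(hsv.shape[:2],np.uint8)
    mm=((hsv[...,0]>h0)&(hsv[...,0]<h1)&(hsv[...,1]>120))
    m[y0:y1,x0:x1]=mm[y0:y1,x0:x1];m=cv2.morphologyEx(m,cv2.MORPH_CLOSE,np.ones((9,9)))
    P=np.argwhere(m)[:,::-1].astype(float)
    r=cv2.minAreaRect((onz(c,P,.118)[:,:2]*1000).astype(np.float32));print(n,r,m.sum())
for n,z in (("green_can_center",.063),("yellow_can_center",.063),("blue_can_center",.063),("weight_center",.032),("pan",.062)):
    a=pinpoint("wrist",n)
    if a:print(n,a[0]["conf"],onz(c,a[0]["at"],z)[0].round(4))
```

```text
t 3.4 tcp [0.5488 0.202  0.2261] yaw -0.111 z [-0.001  0.    -1.   ] F [-0.1  0.1 -0.2] g 0.0919 q [ 0.22  0.45  1.35  0.    1.34 -1.24]
green ((545.5615844726562, 198.62911987304688), (44.39986038208008, 55.7267951965332), 84.53910827636719) 1965
yellow ((461.34033203125, 140.7616729736328), (58.144744873046875, 45.13826370239258), 81.38907623291016) 2275
blue ((530.1301879882812, 64.51280975341797), (89.7414779663086, 58.6154899597168), 86.29248809814453) 2082
green_can_center 0.42 [0.5283 0.3715 0.063 ]
weight_center 0.77 [0.5422 0.1227 0.032 ]
pan 0.89 [0.5278 0.3706 0.062 ]
```

View pics/w1a.png

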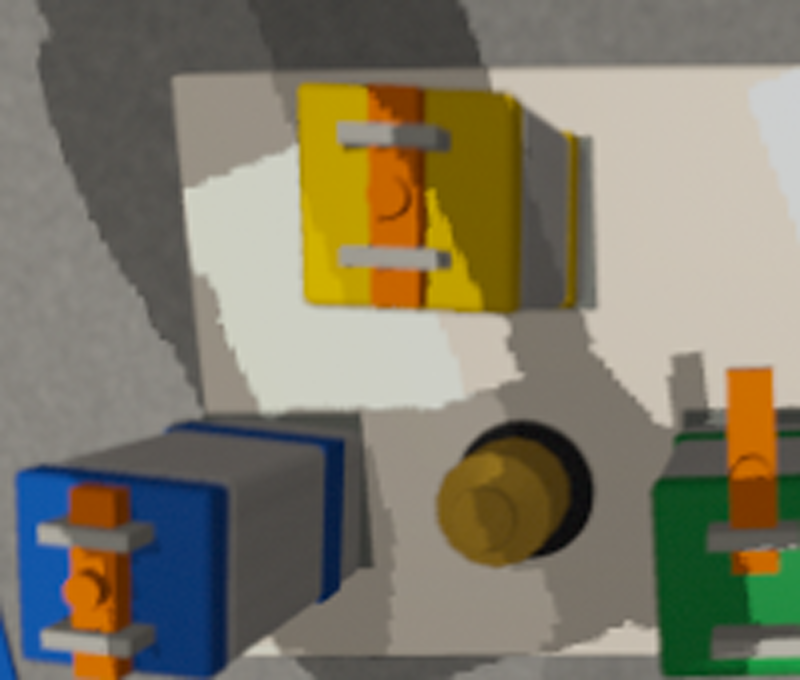

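View pics/w1b.png

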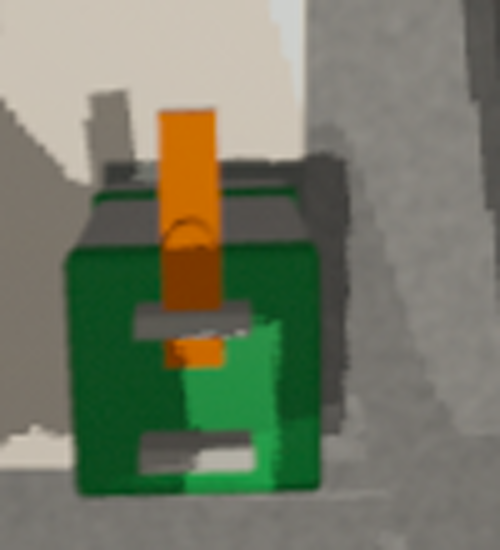

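Run:
```python
from h import *
c=dict(np.load("wr.npz"))
for n,p,f,o in (("yellow",[(300,85),(512,95),(512,307),(305,303)],4,(90,60)),("blue",[(18,470),(224,487),(220,675),(22,660)],4,(90,60))):
    P=onz(c,np.array(p)/f+np.array(o)-.5,.118)[:,:2]
    print(n,P.mean(0).round(4),[round(float(np.linalg.norm(P[i]-P[i-1])),4) for i in range(4)],P.round(3).tolist())
```

```text
yellow [0.4602 0.1345] [0.0445, 0.0443, 0.0431, 0.0449] [[0.435, 0.116], [0.442, 0.16], [0.485, 0.153], [0.479, 0.109]]
blue [0.5331 0.0534] [0.0454, 0.0475, 0.0447, 0.0475] [[0.507, 0.036], [0.516, 0.082], [0.559, 0.071], [0.551, 0.025]]
```

Run:
```python
from h import *
c=dict(np.load("wr.npz"))
P=onz(c,np.array([(70,250),(318,245),(322,490),(80,493)])/5+np.array([240,130])-.5,.118)[:,:2]
print(P.mean(0),P.round(4).tolist())
d=P[1]-P[0];e=P[2]-P[3];print(np.arctan2(-d[0],d[1]),np.arctan2(-e[0],e[1]));st()
```

```text
[0.55039209 0.19868477] [[0.5257, 0.1788], [0.5298, 0.2225], [0.5753, 0.2189], [0.5708, 0.1745]]
-0.09324264946156945 -0.10029323751676508
t 3.65 tcp [0.5473 0.2043 0.227 ] yaw -0.106 z [ 0.  0. -1.] F [-0.6 -0.2  0. ] g 0.0917 q [ 0.23  0.45  1.35  0.    1.34 -1.24]
```

Call:
arm_command:
  deltas:
    - {"xyz":[0.003,-0.005,-0.03],"rotation":[0,0,0.01],"gripper":0.0918}
    - {"xyz":[0,0,-0.035],"rotation":[0,0,0],"gripper":0.0918}
    - {"xyz":[0,0,-0.035],"rotation":[0,0,0],"gripper":0.0918}
    - {"xyz":[0,0,-0.027],"rotation":[0,0,0],"gripper":0.0918}
    - {"xyz":[0,0,-0.02],"rotation":[0,0,0],"gripper":0.0918}
    - {"xyz":[0,0,0],"rotation":[0,0,0],"gripper":0.0918}
    - {"xyz":[0,0,0],"rotation":[0,0,0],"gripper":0.0918}

```text
clock: 4.23
tool_pos: [0.5504, 0.1988, 0.0796]
orientation: [-0.152, -3.136, 0.0]
force: [0.5, 0.6, -0.2]
gripper_width: 1.001
```

```bash
python3 -c "
from h import *
st()"
```

```text
t 4.23 tcp [0.5504 0.1988 0.0796] yaw -0.097 z [-0.002 -0.    -1.   ] F [ 0.5  0.6 -0.2] g 0.0919 q [ 0.22  0.6   1.54  0.    1.01 -1.26]
```

Call:
arm_command:
  deltas:
    - {"xyz":[0,0,0],"rotation":[0,0,0],"gripper":0.02}
    - {"xyz":[0,0,0],"rotation":[0,0,0],"gripper":0.02}
    - {"xyz":[0,0,0],"rotation":[0,0,0],"gripper":0.02}
    - {"xyz":[0,0,0],"rotation":[0,0,0],"gripper":0.02}
    - {"xyz":[0,0,0],"rotation":[0,0,0],"gripper":0.02}
    - {"xyz":[0,0,0],"rotation":[0,0,0],"gripper":0.02}
  newtons: 20

```text
clock: 4.73
tool_pos: [0.5514, 0.1981, 0.0802]
orientation: [0.154, 3.137, 0.0]
force: [-0.4, -0.1, -0.4]
gripper_width: 0.612
```

Call:
arm_command:
  deltas:
    - {"xyz":[0,0,0],"rotation":[0,0,0],"gripper":0.02}
    - {"xyz":[0,0,0],"rotation":[0,0,0],"gripper":0.02}
    - {"xyz":[0,0,0],"rotation":[0,0,0],"gripper":0.02}
    - {"xyz":[0,0,0],"rotation":[0,0,0],"gripper":0.02}
    - {"xyz":[0,0,0.01],"rotation":[0,0,0],"gripper":0.02}
    - {"xyz":[0,0,0.02],"rotation":[0,0,0],"gripper":0.02}
    - {"xyz":[0,0,0],"rotation":[0,0,0],"gripper":0.02}
  newtons: 20

```text
clock: 5.32
tool_pos: [0.553, 0.1985, 0.113]
orientation: [0.154, 3.133, 0.002]
force: [1.3, 0.3, -1.1]
gripper_width: 0.499
```

Call:
arm_command:
  deltas:
    - {"xyz":[0,0,0.035],"rotation":[0,0,0],"gripper":0.02}
    - {"xyz":[0,0,0.035],"rotation":[0,0,0],"gripper":0.02}
    - {"xyz":[0,0,0.035],"rotation":[0,0,0],"gripper":0.02}
    - {"xyz":[0,-0.01,0.035],"rotation":[0,0,0],"gripper":0.02}
    - {"xyz":[-0.008,-0.025,0],"rotation":[0,0,0],"gripper":0.02}
    - {"xyz":[-0.008,-0.038,0],"rotation":[0,0,0],"gripper":0.02}
    - {"xyz":[-0.008,-0.038,0],"rotation":[0,0,0],"gripper":0.02}
    - {"xyz":[-0.008,-0.038,0],"rotation":[0,0,0],"gripper":0.02}
    - {"xyz":[-0.008,-0.038,0],"rotation":[0,0,0],"gripper":0.02}
    - {"xyz":[-0.008,-0.038,0],"rotation":[0,0,0],"gripper":0.02}
    - {"xyz":[-0.008,-0.038,0],"rotation":[0,0,0],"gripper":0.02}
    - {"xyz":[-0.008,-0.038,0],"rotation":[0,0,0],"gripper":0.02}
    - {"xyz":[-0.008,-0.038,0],"rotation":[0,0,0],"gripper":0.02}
    - {"xyz":[-0.008,-0.038,0],"rotation":[0,0,0],"gripper":0.02}
    - {"xyz":[-0.008,-0.038,0],"rotation":[0,0,0],"gripper":0.02}
    - {"xyz":[-0.008,-0.038,0],"rotation":[0,0,0],"gripper":0.02}
    - {"xyz":[-0.008,-0.038,0],"rotation":[0,0,0],"gripper":0.02}
    - {"xyz":[-0.008,-0.038,0],"rotation":[0,0,0],"gripper":0.02}
    - {"xyz":[0,0,0],"rotation":[0,0,0],"gripper":0.02}
    - {"xyz":[0,0,0],"rotation":[0,0,0],"gripper":0.02}

```text
clock: 6.98
tool_pos: [0.4383, -0.3326, 0.2488]
orientation: [-0.16, -3.137, -0.002]
force: [-0.1, 0.9, -2.9]
gripper_width: 0.503
```

Run:
```python
from h import *
st();t=camera("top")
for n in("side","wrist"):
    c=camera(n);cv2.imwrite(f"pics/{n}2.png",c["pixels"][:,:,::-1])
    a=pinpoint(n,"dry_spot")
    if a:print(n,a[0]["conf"],a[0]["at"],onz(c,a[0]["at"],.01))
```

```text
t 6.98 tcp [ 0.4383 -0.3326  0.2488] yaw -0.102 z [-0.001  0.001 -1.   ] F [-0.1  0.9 -2.9] g 0.0462 q [-0.79  0.37  1.42  0.    1.35 -2.26]
side 0.95 [346.5, 349.3] [[ 0.43119322 -0.37294111  0.01      ]]
```

View pics/side2.png

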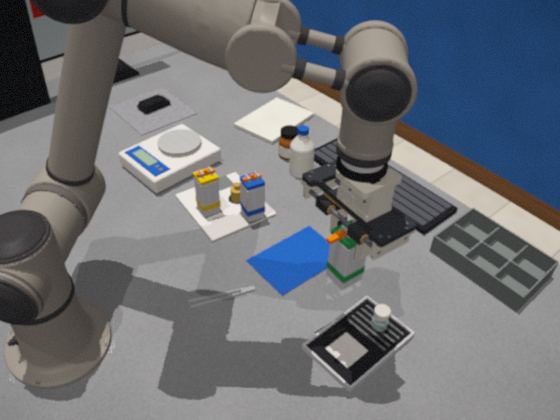

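View pics/wrist2.png

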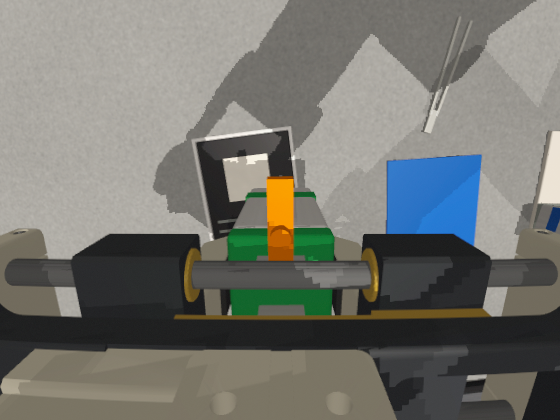

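The can is held upright at about (345,255) in the side view. In the wrist view the white square's far corners are at (223,162) and (269,154), with its centre at about (249,178).

Run:
```python
from h import *
c=camera("wrist");st()
crop(c,190,120,310,240,5,"w2c.png")
print(onz(c,[(223,162),(269,154),(229,202),(249,178)],.01).round(4))
```

```text
t 7.28 tcp [ 0.4397 -0.3297  0.2499] yaw -0.096 z [ 0.  0. -1.] F [ 0.7  0.2 -2.4] g 0.046 q [-0.78  0.37  1.42  0.    1.35 -2.26]
[[ 0.4088 -0.4026  0.01  ]
 [ 0.4044 -0.3416  0.01  ]
 [ 0.4629 -0.4022  0.01  ]
 [ 0.4331 -0.3713  0.01  ]]
```

View pics/w2c.png

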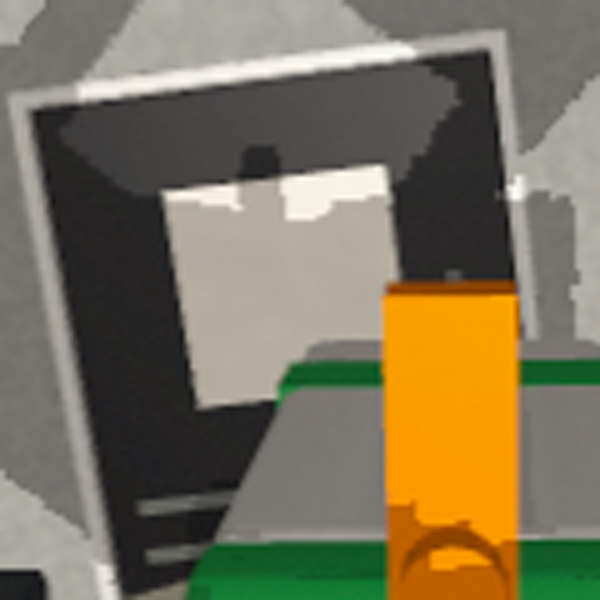

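Call:
arm_command:
  deltas:
    - {"xyz":[-0.003,-0.02,0],"rotation":[0,0,0.06],"gripper":0.02}
    - {"xyz":[-0.004,-0.022,0],"rotation":[0,0,0.05],"gripper":0.02}
    - {"xyz":[0,0,-0.03],"rotation":[0,0,0],"gripper":0.02}
    - {"xyz":[0,0,-0.03],"rotation":[0,0,0],"gripper":0.02}
    - {"xyz":[0,0,-0.03],"rotation":[0,0,0],"gripper":0.02}
    - {"xyz":[0,0,-0.03],"rotation":[0,0,0],"gripper":0.02}
    - {"xyz":[0,0,-0.02],"rotation":[0,0,0],"gripper":0.02}
    - {"xyz":[0,0,-0.012],"rotation":[0,0,0],"gripper":0.02}
    - {"xyz":[0,0,0],"rotation":[0,0,0],"gripper":0.02}
    - {"xyz":[0,0,0],"rotation":[0,0,0],"gripper":0.02}

```text
clock: 8.12
tool_pos: [0.4325, -0.3722, 0.0977]
orientation: [0.02, -3.141, -0.001]
force: [-0.1, 0.4, -1.3]
gripper_width: 0.501
```

Run:
```python
from h import *
st()
```

```text
t 8.12 tcp [ 0.4325 -0.3722  0.0977] yaw 0.013 z [-0.     0.001 -1.   ] F [-0.1  0.4 -1.3] g 0.046 q [-0.84  0.55  1.57  0.    1.02 -2.43]
```

Call:
arm_command:
  deltas:
    - {"xyz":[0,0,-0.006],"rotation":[0,0,0],"gripper":0.02}
    - {"xyz":[0,0,-0.005],"rotation":[0,0,0],"gripper":0.02}
    - {"xyz":[0,0,-0.003],"rotation":[0,0,0],"gripper":0.02}
    - {"xyz":[0,0,-0.001],"rotation":[0,0,0],"gripper":0.02}
    - {"xyz":[0,0,0],"rotation":[0,0,0],"gripper":0.02}

```text
clock: 8.53
tool_pos: [0.4321, -0.3729, 0.0827]
orientation: [0.018, -3.141, -0.0]
force: [-0.6, 0.4, -2.1]
gripper_width: 0.498
```

Call:
arm_command:
  deltas:
    - {"xyz":[0,0,-0.001],"rotation":[0,0,0],"gripper":0.02}
    - {"xyz":[0,0,0],"rotation":[0,0,0],"gripper":0.02}
    - {"xyz":[0,0,0],"rotation":[0,0,0],"gripper":0.085}
    - {"xyz":[0,0,0],"rotation":[0,0,0],"gripper":0.085}
    - {"xyz":[0,0,0],"rotation":[0,0,0],"gripper":0.085}
    - {"xyz":[0,0,0],"rotation":[0,0,0],"gripper":0.085}
    - {"xyz":[0,0,0],"rotation":[0,0,0],"gripper":0.085}
    - {"xyz":[0,0,0],"rotation":[0,0,0],"gripper":0.085}
    - {"xyz":[0,0,0.02],"rotation":[0,0,0],"gripper":0.085}
    - {"xyz":[0,0,0.03],"rotation":[0,0,0],"gripper":0.085}
    - {"xyz":[0,0,0.04],"rotation":[0,0,0],"gripper":0.085}
    - {"xyz":[0,0,0.04],"rotation":[0,0,0],"gripper":0.085}
    - {"xyz":[0,0,0.035],"rotation":[0,0,0],"gripper":0.085}
    - {"xyz":[0,0,0],"rotation":[0,0,0],"gripper":0.085}

```text
clock: 9.7
tool_pos: [0.4343, -0.3752, 0.2549]
orientation: [-0.019, 3.132, -0.016]
force: [-0.2, -1.1, 0.4]
gripper_width: 0.923
```

Run:
```python
from h import *
st();s=camera("side");w=camera("wrist");t=camera("top")
crop(s,270,230,440,390,4,"s3.png");cv2.imwrite("pics/w3.png",w["pixels"][:,:,::-1])
crop(t,340,180,440,280,5,"t3.png")
```

```text
t 9.7 tcp [ 0.4343 -0.3752  0.2549] yaw 0.012 z [ 0.009 -0.01  -1.   ] F [-0.2 -1.1  0.4] g 0.0847 q [-0.85  0.41  1.35 -0.    1.37 -2.43]
```

View pics/s3.png

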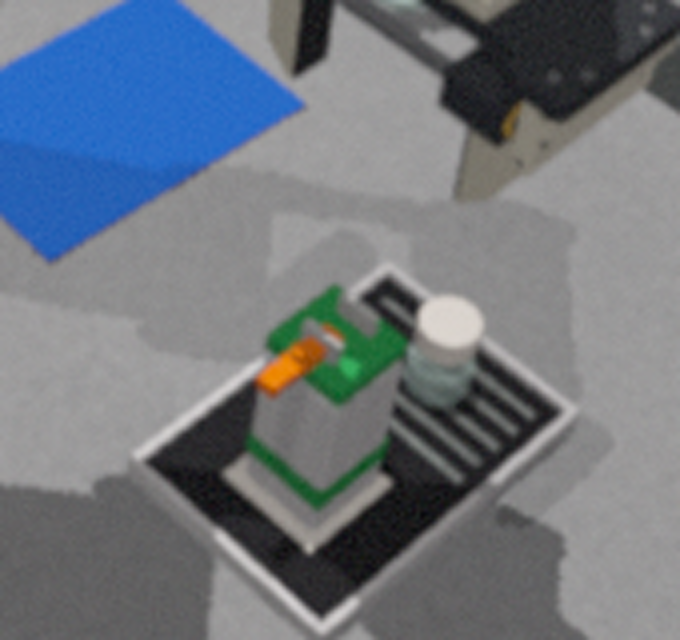

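View pics/w3.png

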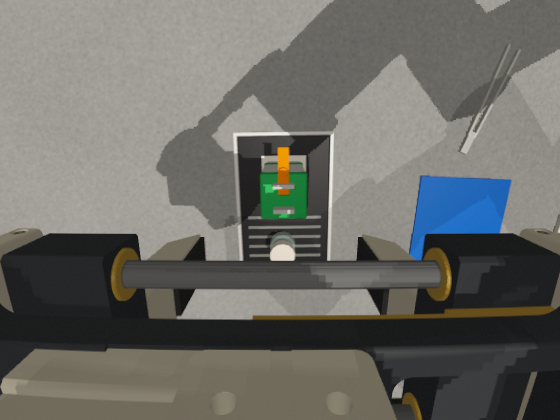

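Green stands upright in the middle of the white square (side crop (325,400)) and the vial is untouched at (445,345). Next is blue.

Call:
arm_command:
  deltas:
    - {"xyz":[0.007,0.02,0],"rotation":[0,0,-0.05],"gripper":0.0918}
    - {"xyz":[0.008,0.034,0],"rotation":[0,0,-0.05],"gripper":0.0918}
    - {"xyz":[0.008,0.034,0],"rotation":[0,0,-0.05],"gripper":0.0918}
    - {"xyz":[0.008,0.034,0],"rotation":[0,0,-0.035],"gripper":0.0918}
    - {"xyz":[0.008,0.034,0],"rotation":[0,0,0],"gripper":0.0918}
    - {"xyz":[0.008,0.034,0],"rotation":[0,0,0],"gripper":0.0918}
    - {"xyz":[0.008,0.034,0],"rotation":[0,0,0],"gripper":0.0918}
    - {"xyz":[0.008,0.034,0],"rotation":[0,0,0],"gripper":0.0918}
    - {"xyz":[0.008,0.034,0],"rotation":[0,0,0],"gripper":0.0918}
    - {"xyz":[0.008,0.034,0],"rotation":[0,0,0],"gripper":0.0918}
    - {"xyz":[0.008,0.034,0],"rotation":[0,0,0],"gripper":0.0918}
    - {"xyz":[0.008,0.034,0],"rotation":[0,0,0],"gripper":0.0918}
    - {"xyz":[0.004,0.034,0],"rotation":[0,0,0],"gripper":0.0918}
    - {"xyz":[0,0,0],"rotation":[0,0,0],"gripper":0.0918}
    - {"xyz":[0,0,0],"rotation":[0,0,0],"gripper":0.0918}
    - {"xyz":[0,0,0],"rotation":[0,0,0],"gripper":0.0918}

```text
clock: 11.18
tool_pos: [0.5305, 0.0548, 0.2453]
orientation: [-0.27, -3.127, 0.001]
force: [0.0, -0.3, 0.8]
gripper_width: 0.999
```

Run:
```python
from h import *
st();w=camera("wrist");np.savez("wr2.npz",**w)
cv2.imwrite("pics/w4.png",w["pixels"][:,:,::-1]);crop(w,230,120,350,240,5,"w4c.png")
```

```text
t 11.18 tcp [0.5305 0.0548 0.2453] yaw -0.173 z [-0.003 -0.    -1.   ] F [ 0.  -0.3  0.8] g 0.0917 q [-0.04  0.35  1.47 -0.    1.33 -1.44]
```

View pics/w4.png

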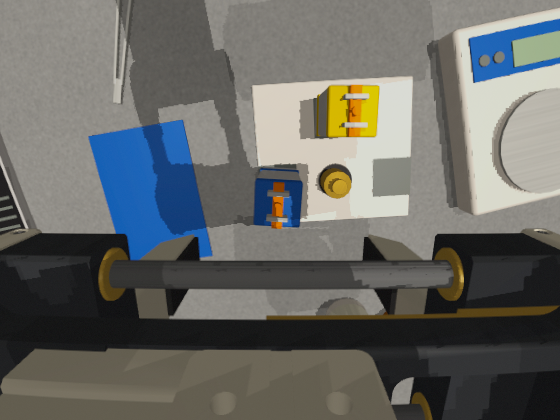

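View pics/w4c.png

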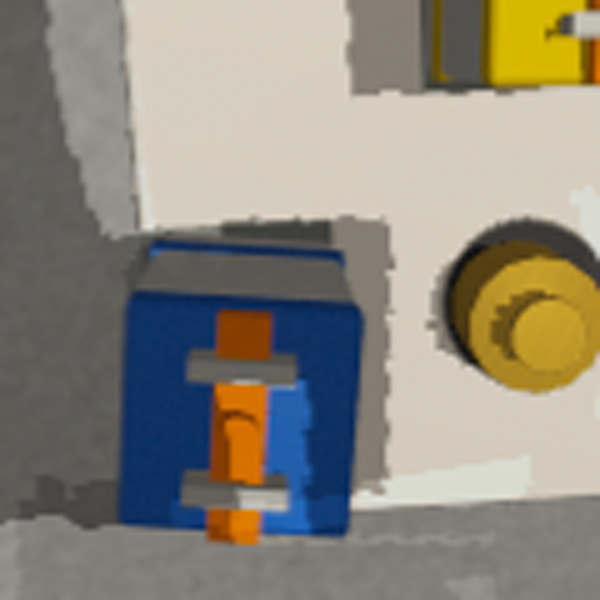

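Run:
```python
from h import *
c=dict(np.load("wr2.npz"))
for p,f,o in (([(131,296),(360,306),(348,533),(120,522)],5,(230,120)),([(329.5,87),(378.5,86),(378,136),(329,137.5)],1,(0.5,.5))):
    P=onz(c,np.array(p)/f+np.array(o)-.5,.118)[:,:2]
    d=P[1]-P[0];e=P[2]-P[3];g=P[3]-P[0];h=P[2]-P[1]
    print(P.mean(0),np.arctan2(-d[0],d[1]),np.arctan2(-e[0],e[1]),np.arctan2(g[1],g[0]),np.arctan2(h[1],h[0]),np.linalg.norm(d),np.linalg.norm(g))
```

```text
[0.53336093 0.0510306 ] -0.21724334416634983 -0.2233847172997622 -0.24189973045600252 -0.2087411811602004 0.04354641903233123 0.045027985860248046
[0.46197384 0.13397973] -0.14406257490990992 -0.13751804118179403 -0.14923418004095085 -0.11485919668506964 0.043876224581468885 0.04413086052817702
```

Call:
arm_command:
  deltas:
    - {"xyz":[0.003,-0.003,-0.03],"rotation":[0,0,-0.045],"gripper":0.0918}
    - {"xyz":[0,0,-0.035],"rotation":[0,0,0],"gripper":0.0918}
    - {"xyz":[0,0,-0.035],"rotation":[0,0,0],"gripper":0.0918}
    - {"xyz":[0,0,-0.035],"rotation":[0,0,0],"gripper":0.0918}
    - {"xyz":[0,0,-0.03],"rotation":[0,0,0],"gripper":0.0918}
    - {"xyz":[0,0,0],"rotation":[0,0,0],"gripper":0.0918}
    - {"xyz":[0,0,0],"rotation":[0,0,0],"gripper":0.07}
    - {"xyz":[0,0,0],"rotation":[0,0,0],"gripper":0.07}
    - {"xyz":[0,0,0],"rotation":[0,0,0],"gripper":0.07}

```text
clock: 11.98
tool_pos: [0.5357, 0.0515, 0.084]
orientation: [0.343, 3.119, 0.0]
force: [0.8, -0.2, 0.3]
gripper_width: 0.83
```

```bash
python3 -c "
from h import *
st()"
```

```text
t 11.98 tcp [0.5357 0.0515 0.084 ] yaw -0.219 z [ 0.004 -0.    -1.   ] F [ 0.8 -0.2  0.3] g 0.0762 q [-0.05  0.52  1.68  0.    0.94 -1.4 ]
```

Call:
arm_command:
  deltas:
    - {"xyz":[-0.002,0,-0.004],"rotation":[0,0,0],"gripper":0.06}
    - {"xyz":[0,0,0],"rotation":[0,0,0],"gripper":0.05}
    - {"xyz":[0,0,0],"rotation":[0,0,0],"gripper":0.03}
    - {"xyz":[0,0,0],"rotation":[0,0,0],"gripper":0.03}
    - {"xyz":[0,0,0],"rotation":[0,0,0],"gripper":0.03}
    - {"xyz":[0,0,0],"rotation":[0,0,0],"gripper":0.03}
    - {"xyz":[0,0,0],"rotation":[0,0,0],"gripper":0.03}
    - {"xyz":[0,0,0],"rotation":[0,0,0],"gripper":0.03}

```text
clock: 12.65
tool_pos: [0.5324, 0.0521, 0.0781]
orientation: [0.342, 3.122, 0.0]
force: [-0.8, 0.2, 4.9]
gripper_width: 0.499
```

```bash
python3 -c "
from h import *
st()"
```

```text
t 12.65 tcp [0.5324 0.0521 0.0781] yaw -0.218 z [ 0.001  0.    -1.   ] F [-0.8  0.2  4.9] g 0.0458 q [-0.05  0.52  1.69  0.    0.93 -1.4 ]
```

Call:
arm_command:
  deltas:
    - {"xyz":[0,0,0.015],"rotation":[0,0,0],"gripper":0.03}
    - {"xyz":[0,0,0.03],"rotation":[0,0,0],"gripper":0.03}
    - {"xyz":[0,0,0.035],"rotation":[0,0,0],"gripper":0.03}
    - {"xyz":[0,0,0.035],"rotation":[0,0,0],"gripper":0.03}
    - {"xyz":[0,-0.005,0.03],"rotation":[0,0,0],"gripper":0.03}
    - {"xyz":[0.006,-0.025,0],"rotation":[0,0,0],"gripper":0.03}
    - {"xyz":[0.008,-0.034,0],"rotation":[0,0,0],"gripper":0.03}
    - {"xyz":[0.008,-0.034,0],"rotation":[0,0,0],"gripper":0.03}
    - {"xyz":[0.008,-0.034,0],"rotation":[0,0,0],"gripper":0.03}
    - {"xyz":[0.008,-0.034,0],"rotation":[0,0,0],"gripper":0.03}
    - {"xyz":[0,-0.008,0],"rotation":[0,0,0],"gripper":0.03}
    - {"xyz":[0,0,0],"rotation":[0,0,0],"gripper":0.03}
    - {"xyz":[0,0,0],"rotation":[0,0,0],"gripper":0.03}

```text
clock: 13.73
tool_pos: [0.5696, -0.1217, 0.2217]
orientation: [-0.344, -3.121, -0.002]
force: [0.4, 0.1, -3.5]
gripper_width: 0.497
```

```bash
python3 -c "
from h import *
st()"
```

```text
t 13.73 tcp [ 0.5696 -0.1217  0.2217] yaw -0.219 z [-0.002  0.001 -1.   ] F [ 0.4  0.1 -3.5] g 0.0456 q [-0.34  0.45  1.37  0.    1.33 -1.69]
```

Call:
arm_command:
  deltas:
    - {"xyz":[0,0,-0.025],"rotation":[0,0,0],"gripper":0.03}
    - {"xyz":[0,0,-0.035],"rotation":[0,0,0],"gripper":0.03}
    - {"xyz":[0,0,-0.035],"rotation":[0,0,0],"gripper":0.03}
    - {"xyz":[0,0,-0.025],"rotation":[0,0,0],"gripper":0.03}
    - {"xyz":[0,0,-0.015],"rotation":[0,0,0],"gripper":0.03}
    - {"xyz":[0,0,-0.008],"rotation":[0,0,0],"gripper":0.03}
    - {"xyz":[0,0,0],"rotation":[0,0,0],"gripper":0.03}
    - {"xyz":[0,0,0],"rotation":[0,0,0],"gripper":0.03}

```text
clock: 14.4
tool_pos: [0.5706, -0.121, 0.0803]
orientation: [0.34, 3.123, 0.0]
force: [-0.1, -0.5, -1.6]
gripper_width: 0.497
```

Call:
arm_command:
  deltas:
    - {"xyz":[0,0,-0.003],"rotation":[0,0,0],"gripper":0.03}
    - {"xyz":[0,0,-0.002],"rotation":[0,0,0],"gripper":0.03}
    - {"xyz":[0,0,-0.001],"rotation":[0,0,0],"gripper":0.03}
    - {"xyz":[0,0,0],"rotation":[0,0,0],"gripper":0.03}
    - {"xyz":[0,0,0],"rotation":[0,0,0],"gripper":0.03}

```text
clock: 14.82
tool_pos: [0.5703, -0.122, 0.0741]
orientation: [0.342, 3.122, 0.0]
force: [0.4, -0.8, -3.2]
gripper_width: 0.499
```

Call:
arm_command:
  deltas:
    - {"xyz":[0,0,-0.001],"rotation":[0,0,0],"gripper":0.03}
    - {"xyz":[0,0,0],"rotation":[0,0,0],"gripper":0.03}
    - {"xyz":[0,0,0],"rotation":[0,0,0],"gripper":0.085}
    - {"xyz":[0,0,0],"rotation":[0,0,0],"gripper":0.085}
    - {"xyz":[0,0,0],"rotation":[0,0,0],"gripper":0.085}
    - {"xyz":[0,0,0],"rotation":[0,0,0],"gripper":0.085}
    - {"xyz":[0,0,0],"rotation":[0,0,0],"gripper":0.085}
    - {"xyz":[0,0,0],"rotation":[0,0,0],"gripper":0.085}
    - {"xyz":[0,0,0.02],"rotation":[0,0,0],"gripper":0.085}
    - {"xyz":[0,0,0.03],"rotation":[0,0,0],"gripper":0.085}
    - {"xyz":[0,0,0.04],"rotation":[0,0,0],"gripper":0.085}
    - {"xyz":[0,0,0.04],"rotation":[0,0,0],"gripper":0.085}
    - {"xyz":[0,0,0.035],"rotation":[0,0,0],"gripper":0.085}
    - {"xyz":[0,0,0],"rotation":[0,0,0],"gripper":0.085}

```text
clock: 15.98
tool_pos: [0.5732, -0.1229, 0.246]
orientation: [0.34, 3.109, -0.005]
force: [0.7, -1.1, 0.6]
gripper_width: 0.925
```

Run:
```python
from h import *
st();w=camera("wrist");s=camera("side")
cv2.imwrite("pics/w5.png",w["pixels"][:,:,::-1]);crop(s,170,130,370,310,4,"s5.png")
```

```text
t 15.98 tcp [ 0.5732 -0.1229  0.246 ] yaw -0.218 z [ 0.013 -0.005 -1.   ] F [ 0.7 -1.1  0.6] g 0.0849 q [-0.34  0.43  1.33  0.    1.36 -1.69]
```

View pics/s5.png

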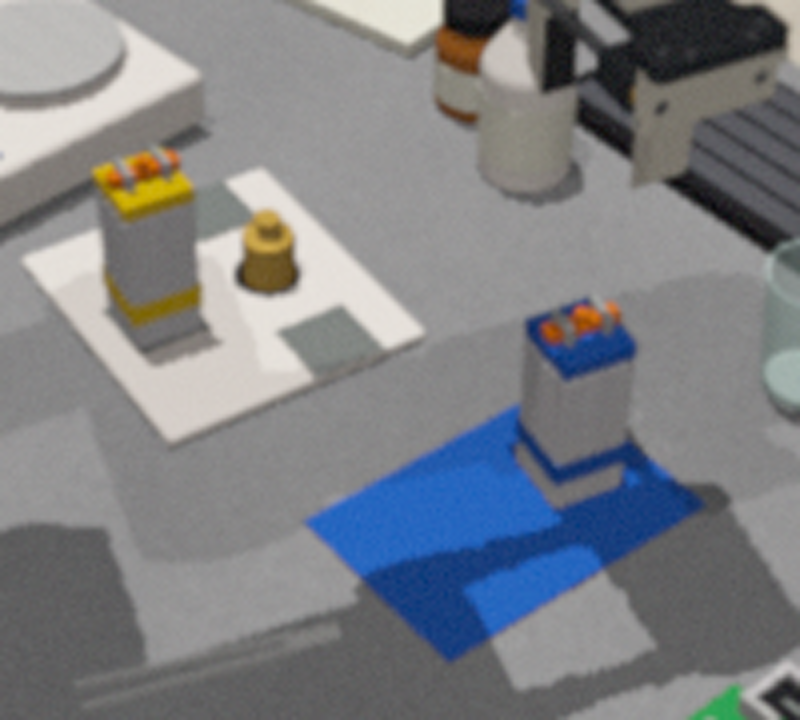

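Blue stands upright on the far half of the mat (crop (575,420)), and the weight is undisturbed at (268,255). Next is yellow.

Call:
arm_command:
  deltas:
    - {"xyz":[-0.007,0.018,0],"rotation":[0,0,0.02],"gripper":0.0918}
    - {"xyz":[-0.014,0.032,0],"rotation":[0,0,0.025],"gripper":0.0918}
    - {"xyz":[-0.014,0.032,0],"rotation":[0,0,0.028],"gripper":0.0918}
    - {"xyz":[-0.014,0.032,0],"rotation":[0,0,0],"gripper":0.0918}
    - {"xyz":[-0.014,0.032,0],"rotation":[0,0,0],"gripper":0.0918}
    - {"xyz":[-0.014,0.032,0],"rotation":[0,0,0],"gripper":0.0918}
    - {"xyz":[-0.014,0.032,0],"rotation":[0,0,0],"gripper":0.0918}
    - {"xyz":[-0.014,0.032,0],"rotation":[0,0,0],"gripper":0.0918}
    - {"xyz":[-0.006,0.015,0],"rotation":[0,0,0],"gripper":0.0918}
    - {"xyz":[0,0,0],"rotation":[0,0,0],"gripper":0.0918}
    - {"xyz":[0,0,0],"rotation":[0,0,0],"gripper":0.0918}
    - {"xyz":[0,0,0],"rotation":[0,0,0],"gripper":0.0918}

```text
clock: 17.08
tool_pos: [0.4592, 0.1344, 0.2368]
orientation: [-0.228, -3.132, 0.001]
force: [-0.3, 0.6, -0.0]
gripper_width: 1.003
```

Run:
```python
from h import *
st();w=camera("wrist");np.savez("wr3.npz",**w)
crop(w,230,110,350,240,5,"w6c.png")
```

```text
t 17.08 tcp [0.4592 0.1344 0.2368] yaw -0.145 z [-0.002 -0.001 -1.   ] F [-0.3  0.6 -0. ] g 0.0921 q [ 0.12  0.25  1.63 -0.    1.27 -1.3 ]
```

View pics/w6c.png

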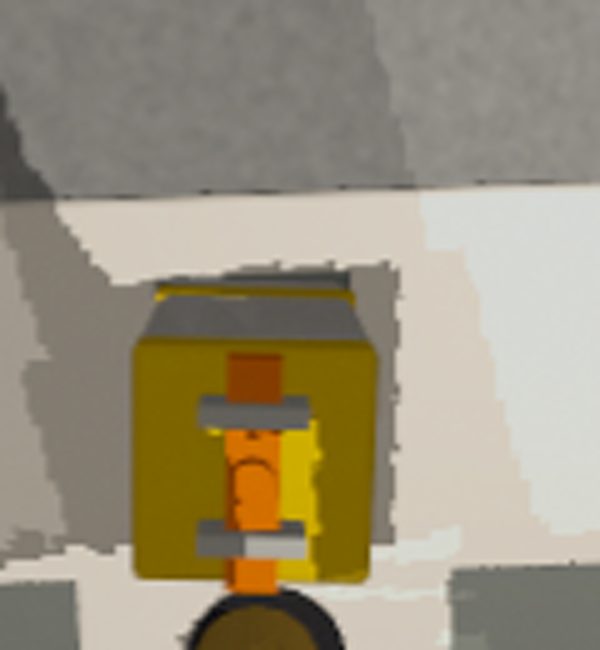

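Run:
```python
from h import *
c=dict(np.load("wr3.npz"))
P=onz(c,np.array([(133,343),(376,345),(370,582),(135,579)])/5+np.array((230,110))-.5,.118)[:,:2]
d=P[1]-P[0];e=P[2]-P[3];g=P[3]-P[0];h=P[2]-P[1]
print(P.mean(0),np.arctan2(-d[0],d[1]),np.arctan2(-e[0],e[1]),np.arctan2(g[1],g[0]),np.arctan2(h[1],h[0]),np.linalg.norm(d),np.linalg.norm(g));st()
```

```text
[0.46033898 0.13356601] -0.15415633120152367 -0.15901990895893428 -0.15780435112663727 -0.15155996908523922 0.04474819247014816 0.04557049395649978
t 17.13 tcp [0.4594 0.1341 0.237 ] yaw -0.146 z [-0.001 -0.    -1.   ] F [ 0.2  0.2 -0.3] g 0.0917 q [ 0.12  0.25  1.63 -0.    1.27 -1.3 ]
```

Call:
arm_command:
  deltas:
    - {"xyz":[0.001,0,-0.025],"rotation":[0,0,-0.01],"gripper":0.0918}
    - {"xyz":[0,0,-0.035],"rotation":[0,0,0],"gripper":0.0918}
    - {"xyz":[0,0,-0.035],"rotation":[0,0,0],"gripper":0.0918}
    - {"xyz":[0,0,-0.035],"rotation":[0,0,0],"gripper":0.0918}
    - {"xyz":[0,0,-0.02],"rotation":[0,0,0],"gripper":0.0918}
    - {"xyz":[0,0,-0.007],"rotation":[0,0,0],"gripper":0.0918}
    - {"xyz":[0,0,0],"rotation":[0,0,0],"gripper":0.07}
    - {"xyz":[0,0,0],"rotation":[0,0,0],"gripper":0.07}
    - {"xyz":[0,0,0],"rotation":[0,0,0],"gripper":0.07}

```text
clock: 17.88
tool_pos: [0.4615, 0.1349, 0.0821]
orientation: [0.244, 3.129, 0.001]
force: [0.1, 0.1, 0.4]
gripper_width: 0.834
```

```bash
python3 -c "
from h import *
st()"
```

```text
t 17.88 tcp [0.4615 0.1349 0.0821] yaw -0.156 z [ 0.003  0.    -1.   ] F [0.1 0.1 0.4] g 0.0766 q [ 0.12  0.44  1.84  0.    0.86 -1.29]
```

Call:
arm_command:
  deltas:
    - {"xyz":[-0.001,-0.001,-0.002],"rotation":[0,0,0],"gripper":0.06}
    - {"xyz":[0,0,0],"rotation":[0,0,0],"gripper":0.05}
    - {"xyz":[0,0,0],"rotation":[0,0,0],"gripper":0.03}
    - {"xyz":[0,0,0],"rotation":[0,0,0],"gripper":0.03}
    - {"xyz":[0,0,0],"rotation":[0,0,0],"gripper":0.03}
    - {"xyz":[0,0,0],"rotation":[0,0,0],"gripper":0.03}
    - {"xyz":[0,0,0],"rotation":[0,0,0],"gripper":0.03}
    - {"xyz":[0,0,0],"rotation":[0,0,0],"gripper":0.03}

```text
clock: 18.55
tool_pos: [0.4594, 0.1341, 0.0791]
orientation: [0.243, 3.131, 0.0]
force: [0.2, -0.4, 6.1]
gripper_width: 0.502
```

```bash
python3 -c "
from h import *
st()"
```

```text
t 18.55 tcp [0.4594 0.1341 0.0791] yaw -0.155 z [ 0.001  0.    -1.   ] F [ 0.2 -0.4  6.1] g 0.0461 q [ 0.12  0.44  1.84  0.    0.86 -1.29]
```

Call:
arm_command:
  deltas:
    - {"xyz":[0,0,0.015],"rotation":[0,0,0],"gripper":0.03}
    - {"xyz":[0,0,0.03],"rotation":[0,0,0],"gripper":0.03}
    - {"xyz":[0,0,0.035],"rotation":[0,0,0],"gripper":0.03}
    - {"xyz":[0,0,0.035],"rotation":[0,0,0],"gripper":0.03}
    - {"xyz":[0,-0.007,0.03],"rotation":[0,0,0],"gripper":0.03}
    - {"xyz":[0.001,-0.025,0],"rotation":[0,0,0],"gripper":0.03}
    - {"xyz":[0.002,-0.033,0],"rotation":[0,0,0],"gripper":0.03}
    - {"xyz":[0.002,-0.033,0],"rotation":[0,0,0],"gripper":0.03}
    - {"xyz":[0.002,-0.033,0],"rotation":[0,0,0],"gripper":0.03}
    - {"xyz":[0.002,-0.033,0],"rotation":[0,0,0],"gripper":0.03}
    - {"xyz":[0.002,-0.033,0],"rotation":[0,0,0],"gripper":0.03}
    - {"xyz":[0.001,-0.033,0],"rotation":[0,0,0],"gripper":0.03}
    - {"xyz":[0,-0.025,0],"rotation":[0,0,0],"gripper":0.03}
    - {"xyz":[0,0,0],"rotation":[0,0,0],"gripper":0.03}
    - {"xyz":[0,0,0],"rotation":[0,0,0],"gripper":0.03}

```text
clock: 19.8
tool_pos: [0.4707, -0.1218, 0.2229]
orientation: [-0.248, -3.13, -0.001]
force: [-0.4, 0.7, -2.5]
gripper_width: 0.499
```

```bash
python3 -c "
from h import *
st()"
```

```text
t 19.8 tcp [ 0.4707 -0.1218  0.2229] yaw -0.158 z [-0.002  0.001 -1.   ] F [-0.4  0.7 -2.5] g 0.0458 q [-0.41  0.28  1.63  0.    1.24 -1.82]
```

Call:
arm_command:
  deltas:
    - {"xyz":[0,0,-0.025],"rotation":[0,0,0],"gripper":0.03}
    - {"xyz":[0,0,-0.035],"rotation":[0,0,0],"gripper":0.03}
    - {"xyz":[0,0,-0.035],"rotation":[0,0,0],"gripper":0.03}
    - {"xyz":[0,0,-0.025],"rotation":[0,0,0],"gripper":0.03}
    - {"xyz":[0,0,-0.015],"rotation":[0,0,0],"gripper":0.03}
    - {"xyz":[0,0,-0.009],"rotation":[0,0,0],"gripper":0.03}
    - {"xyz":[0,0,0],"rotation":[0,0,0],"gripper":0.03}
    - {"xyz":[0,0,0],"rotation":[0,0,0],"gripper":0.03}

```text
clock: 20.47
tool_pos: [0.4714, -0.1203, 0.08]
orientation: [-0.242, -3.132, -0.0]
force: [-0.4, -0.1, -0.8]
gripper_width: 0.502
```

Call:
arm_command:
  deltas:
    - {"xyz":[0,0,-0.003],"rotation":[0,0,0],"gripper":0.03}
    - {"xyz":[0,0,-0.002],"rotation":[0,0,0],"gripper":0.03}
    - {"xyz":[0,0,-0.001],"rotation":[0,0,0],"gripper":0.03}
    - {"xyz":[0,0,0],"rotation":[0,0,0],"gripper":0.03}
    - {"xyz":[0,0,-0.001],"rotation":[0,0,0],"gripper":0.03}
    - {"xyz":[0,0,0],"rotation":[0,0,0],"gripper":0.03}
    - {"xyz":[0,0,0],"rotation":[0,0,0],"gripper":0.085}
    - {"xyz":[0,0,0],"rotation":[0,0,0],"gripper":0.085}
    - {"xyz":[0,0,0],"rotation":[0,0,0],"gripper":0.085}
    - {"xyz":[0,0,0],"rotation":[0,0,0],"gripper":0.085}
    - {"xyz":[0,0,0],"rotation":[0,0,0],"gripper":0.085}
    - {"xyz":[0,0,0],"rotation":[0,0,0],"gripper":0.085}
    - {"xyz":[0,0,0.02],"rotation":[0,0,0],"gripper":0.085}
    - {"xyz":[0,0,0.03],"rotation":[0,0,0],"gripper":0.085}
    - {"xyz":[0,0,0.04],"rotation":[0,0,0],"gripper":0.085}
    - {"xyz":[0,0,0.04],"rotation":[0,0,0],"gripper":0.085}
    - {"xyz":[0,0,0.035],"rotation":[0,0,0],"gripper":0.085}
    - {"xyz":[0,0,0],"rotation":[0,0,0],"gripper":0.085}
    - {"xyz":[0,0,0],"rotation":[0,0,0],"gripper":0.085}

```text
clock: 22.05
tool_pos: [0.4721, -0.1213, 0.2396]
orientation: [0.243, 3.128, -0.002]
force: [0.1, -0.8, -0.6]
gripper_width: 0.927
```

Run:
```python
from h import *
st();w=camera("wrist");s=camera("side");t=camera("top")
cv2.imwrite("pics/w7.png",w["pixels"][:,:,::-1]);crop(s,170,130,440,390,2.5,"s7.png")
```

```text
t 22.05 tcp [ 0.4721 -0.1213  0.2396] yaw -0.155 z [ 0.004 -0.002 -1.   ] F [ 0.1 -0.8 -0.6] g 0.0851 q [-0.41  0.26  1.6   0.    1.27 -1.82]
```

View pics/s7.png

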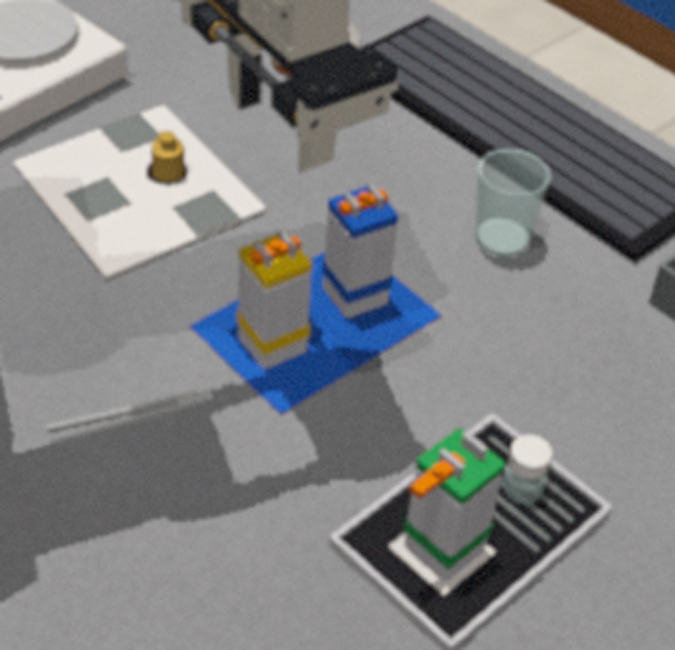

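All three cans stand parked correctly, with yellow at (273,300), blue at (362,250) and green at (452,510) in this crop. The weight at (168,158) is untouched, so I'll fetch it now.

Call:
arm_command:
  deltas:
    - {"xyz":[0.005,0.018,0],"rotation":[0,0,0],"gripper":0.0918}
    - {"xyz":[0.009,0.032,0],"rotation":[0,0,0],"gripper":0.0918}
    - {"xyz":[0.009,0.032,0],"rotation":[0,0,0],"gripper":0.0918}
    - {"xyz":[0.009,0.032,0],"rotation":[0,0,0],"gripper":0.0918}
    - {"xyz":[0.009,0.032,0],"rotation":[0,0,0],"gripper":0.0918}
    - {"xyz":[0.009,0.032,0],"rotation":[0,0,0],"gripper":0.0918}
    - {"xyz":[0.009,0.032,0],"rotation":[0,0,0],"gripper":0.0918}
    - {"xyz":[0.009,0.032,0],"rotation":[0,0,0],"gripper":0.0918}
    - {"xyz":[0,0.003,0],"rotation":[0,0,0],"gripper":0.0918}
    - {"xyz":[0,0,0],"rotation":[0,0,0],"gripper":0.0918}
    - {"xyz":[0,0,0],"rotation":[0,0,0],"gripper":0.0918}
    - {"xyz":[0,0,0],"rotation":[0,0,0],"gripper":0.0918}

```text
clock: 23.2
tool_pos: [0.5387, 0.123, 0.2369]
orientation: [-0.245, -3.13, 0.001]
force: [0.0, -0.1, -0.7]
gripper_width: 1.001
```

Run:
```python
from h import *
st();w=camera("wrist")
for n,z in(("weight_center",.032),("pan",.062)):
    a=pinpoint("wrist",n);print(n,a and (a[0]["conf"],a[0]["at"],onz(w,a[0]["at"],z)[0].round(4)))
np.savez("wr4.npz",**w)
cv2.imwrite("pics/w8.png",w["pixels"][:,:,::-1]);crop(w,200,110,340,240,5,"w8c.png")
```

```text
t 23.2 tcp [0.5387 0.123  0.2369] yaw -0.156 z [-0.002 -0.    -1.   ] F [ 0.  -0.1 -0.7] g 0.0919 q [ 0.09  0.39  1.43 -0.    1.33 -1.33]
weight_center (0.69, [281.2, 188.0], array([0.5427, 0.1227, 0.032 ]))
pan []
```

View pics/w8.png

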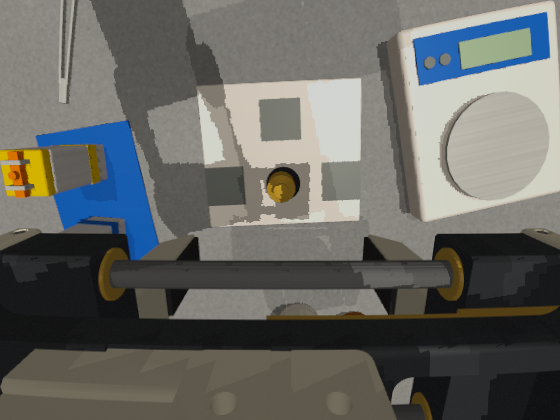

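View pics/w8c.png

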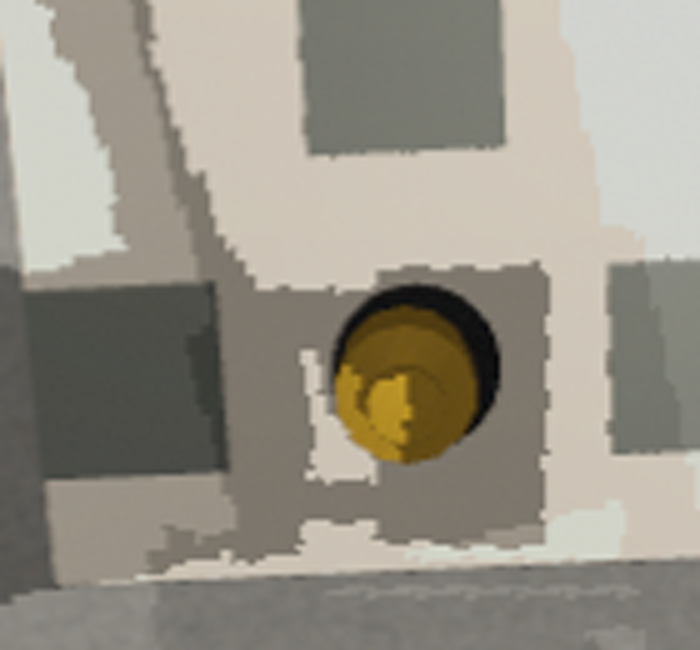

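Run:
```python
from h import *
c=dict(np.load("wr4.npz"))
print("cyl",onz(c,[(281,188.4)],.042),"disk",onz(c,[(283,182.7)],.008))
print("ysq",onz(c,[(260,98),(300,97),(301,139),(262,141)],.008).mean(0))
print("bsq",onz(c,[(204,168),(243,167),(246,204),(209,206)],.008).mean(0))
print("pan",onz(c,[(447,145),(551,145),(498,92),(498,199)],.062).round(4), onz(c,[(498,145.5)],.062))
```

```text
cyl [[0.54122259 0.12267717 0.042     ]] disk [[0.54068292 0.12536372 0.008     ]]
ysq [0.46181208 0.13490234 0.008     ]
bsq [0.53394008 0.05087376 0.008     ]
pan [[0.5177 0.3105 0.062 ]
 [0.5348 0.432  0.062 ]
 [0.4695 0.3687 0.062 ]
 [0.5883 0.3696 0.062 ]] [[0.52657458 0.36866061 0.062     ]]
```

Call:
arm_command:
  deltas:
    - {"xyz":[0.002,0,-0.025],"rotation":[0,0,0],"gripper":0.0918}
    - {"xyz":[0,0,-0.035],"rotation":[0,0,0],"gripper":0.0918}
    - {"xyz":[0,0,-0.035],"rotation":[0,0,0],"gripper":0.0918}
    - {"xyz":[0,0,-0.035],"rotation":[0,0,0],"gripper":0.0918}
    - {"xyz":[0,0,-0.035],"rotation":[0,0,0],"gripper":0.0918}
    - {"xyz":[0,0,-0.03],"rotation":[0,0,0],"gripper":0.0918}
    - {"xyz":[0,0,-0.014],"rotation":[0,0,0],"gripper":0.0918}
    - {"xyz":[0,0,0],"rotation":[0,0,0],"gripper":0.07}
    - {"xyz":[0,0,0],"rotation":[0,0,0],"gripper":0.07}
    - {"xyz":[0,0,0],"rotation":[0,0,0],"gripper":0.07}

```text
clock: 24.18
tool_pos: [0.5423, 0.1238, 0.0301]
orientation: [0.244, 3.13, 0.001]
force: [0.5, -0.1, 1.1]
gripper_width: 0.832
```

```bash
python3 -c "
from h import *
st()"
```

```text
t 24.18 tcp [0.5423 0.1238 0.0301] yaw -0.156 z [ 0.002  0.    -1.   ] F [ 0.5 -0.1  1.1] g 0.0764 q [ 0.09  0.62  1.67  0.    0.85 -1.33]
```

Call:
arm_command:
  deltas:
    - {"xyz":[-0.001,0,-0.012],"rotation":[0,0,0],"gripper":0.06}
    - {"xyz":[0,0,-0.005],"rotation":[0,0,0],"gripper":0.05}
    - {"xyz":[0,0,0],"rotation":[0,0,0],"gripper":0.02}
    - {"xyz":[0,0,0],"rotation":[0,0,0],"gripper":0.02}
    - {"xyz":[0,0,0],"rotation":[0,0,0],"gripper":0.02}
    - {"xyz":[0,0,0],"rotation":[0,0,0],"gripper":0.02}
    - {"xyz":[0,0,0],"rotation":[0,0,0],"gripper":0.02}
    - {"xyz":[0,0,0],"rotation":[0,0,0],"gripper":0.02}
    - {"xyz":[0,0,0],"rotation":[0,0,0],"gripper":0.02}
    - {"xyz":[0,0,0],"rotation":[0,0,0],"gripper":0.02}

```text
clock: 25.02
tool_pos: [0.5406, 0.1239, 0.0124]
orientation: [0.243, 3.131, 0.0]
force: [-0.3, -0.7, 5.7]
gripper_width: 0.361
```

```bash
python3 -c "
from h import *
st()"
```

```text
t 25.02 tcp [0.5406 0.1239 0.0124] yaw -0.155 z [ 0.001 -0.    -1.   ] F [-0.3 -0.7  5.7] g 0.0331 q [ 0.09  0.65  1.68 -0.    0.81 -1.33]
```

Call:
arm_command:
  deltas:
    - {"xyz":[0,0,0.015],"rotation":[0,0,0],"gripper":0.02}
    - {"xyz":[0,0,0.03],"rotation":[0,0,0],"gripper":0.02}
    - {"xyz":[0,0,0.035],"rotation":[0,0,0],"gripper":0.02}
    - {"xyz":[0,0,0.035],"rotation":[0,0,0],"gripper":0.02}
    - {"xyz":[0,0.006,0.03],"rotation":[0,0,0],"gripper":0.02}
    - {"xyz":[-0.002,0.025,0],"rotation":[0,0,0],"gripper":0.02}
    - {"xyz":[-0.002,0.032,0],"rotation":[0,0,0],"gripper":0.02}
    - {"xyz":[-0.002,0.032,0],"rotation":[0,0,0],"gripper":0.02}
    - {"xyz":[-0.002,0.032,0],"rotation":[0,0,0],"gripper":0.02}
    - {"xyz":[-0.002,0.032,0],"rotation":[0,0,0],"gripper":0.02}
    - {"xyz":[-0.002,0.032,0],"rotation":[0,0,0],"gripper":0.02}
    - {"xyz":[-0.001,0.032,0],"rotation":[0,0,0],"gripper":0.02}
    - {"xyz":[0,0.022,0],"rotation":[0,0,0],"gripper":0.02}
    - {"xyz":[0,0,0],"rotation":[0,0,0],"gripper":0.02}
    - {"xyz":[0,0,0],"rotation":[0,0,0],"gripper":0.02}
    - {"xyz":[0,0,0],"rotation":[0,0,0],"gripper":0.02}

```text
clock: 26.35
tool_pos: [0.5268, 0.3684, 0.156]
orientation: [-0.243, -3.131, 0.002]
force: [-0.0, -0.3, -1.2]
gripper_width: 0.362
```

Run:
```python
from h import *
st();w=camera("wrist");cv2.imwrite("pics/w9.png",w["pixels"][:,:,::-1])
s=camera("side")
a=pinpoint("wrist","pan");print(a and (a[0]["conf"],a[0]["at"],onz(w,a[0]["at"],.062)[0].round(4)))
```

```text
t 26.35 tcp [0.5268 0.3684 0.156 ] yaw -0.155 z [-0.001 -0.001 -1.   ] F [-0.  -0.3 -1.2] g 0.0332 q [ 0.49  0.62  1.27 -0.    1.26 -0.92]
(0.98, [279.7, 209.1], array([0.5279, 0.3672, 0.062 ]))
```

View pics/w9.png

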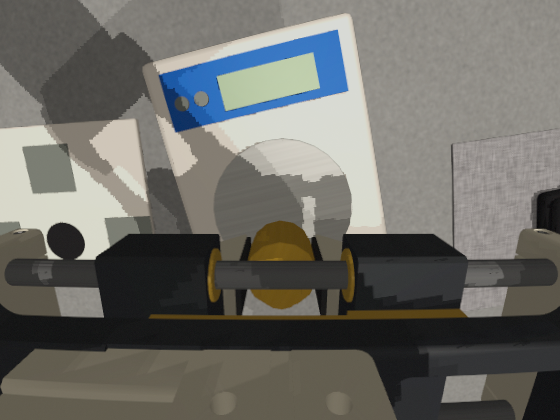

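The weight is held at (282,265) over the pan, which spans columns 214–351. The pan centre measures about (.528,.369). Lowering now.

Call:
arm_command:
  deltas:
    - {"xyz":[0.001,0.001,-0.02],"rotation":[0,0,0],"gripper":0.02}
    - {"xyz":[0,0,-0.025],"rotation":[0,0,0],"gripper":0.02}
    - {"xyz":[0,0,-0.02],"rotation":[0,0,0],"gripper":0.02}
    - {"xyz":[0,0,-0.012],"rotation":[0,0,0],"gripper":0.02}
    - {"xyz":[0,0,-0.006],"rotation":[0,0,0],"gripper":0.02}
    - {"xyz":[0,0,0],"rotation":[0,0,0],"gripper":0.02}
    - {"xyz":[0,0,0],"rotation":[0,0,0],"gripper":0.02}
    - {"xyz":[0,0,0],"rotation":[0,0,0],"gripper":0.02}

```text
clock: 27.17
tool_pos: [0.5291, 0.3704, 0.0752]
orientation: [0.244, 3.13, 0.002]
force: [0.3, -0.7, -1.8]
gripper_width: 0.36
```

Call:
arm_command:
  deltas:
    - {"xyz":[0,0,-0.004],"rotation":[0,0,0],"gripper":0.02}
    - {"xyz":[0,0,-0.003],"rotation":[0,0,0],"gripper":0.02}
    - {"xyz":[0,0,-0.001],"rotation":[0,0,0],"gripper":0.02}
    - {"xyz":[0,0,0],"rotation":[0,0,0],"gripper":0.02}
    - {"xyz":[0,0,0],"rotation":[0,0,0],"gripper":0.02}

```text
clock: 27.58
tool_pos: [0.5284, 0.3702, 0.0665]
orientation: [0.243, 3.131, 0.001]
force: [-1.0, -0.5, 3.7]
gripper_width: 0.365
```

Contact is registered. Releasing and lifting.

Call:
arm_command:
  deltas:
    - {"xyz":[0,0,0],"rotation":[0,0,0],"gripper":0.08}
    - {"xyz":[0,0,0],"rotation":[0,0,0],"gripper":0.08}
    - {"xyz":[0,0,0],"rotation":[0,0,0],"gripper":0.08}
    - {"xyz":[0,0,0],"rotation":[0,0,0],"gripper":0.08}
    - {"xyz":[0,0,0],"rotation":[0,0,0],"gripper":0.08}
    - {"xyz":[0,0,0],"rotation":[0,0,0],"gripper":0.08}
    - {"xyz":[0,0,0],"rotation":[0,0,0],"gripper":0.08}
    - {"xyz":[0,0,0.02],"rotation":[0,0,0],"gripper":0.08}
    - {"xyz":[0,0,0.03],"rotation":[0,0,0],"gripper":0.08}
    - {"xyz":[0,0,0.04],"rotation":[0,0,0],"gripper":0.08}
    - {"xyz":[0,0,0.04],"rotation":[0,0,0],"gripper":0.08}
    - {"xyz":[0,0,0.035],"rotation":[0,0,0],"gripper":0.08}
    - {"xyz":[0,0,0],"rotation":[0,0,0],"gripper":0.08}
    - {"xyz":[0,0,0],"rotation":[0,0,0],"gripper":0.08}

```text
clock: 28.75
tool_pos: [0.5291, 0.3706, 0.2335]
orientation: [0.243, 3.127, 0.005]
force: [0.5, -0.5, -0.2]
gripper_width: 0.872
```

Run:
```python
from h import *
st();w=camera("wrist");cv2.imwrite("pics/w10.png",w["pixels"][:,:,::-1])
s=camera("side");crop(s,100,90,290,250,4,"s10.png")
a=pinpoint("wrist","pan");print(a and (a[0]["conf"],a[0]["at"],onz(w,a[0]["at"],.062)[0].round(4)))
a=pinpoint("wrist","weight_center");print(a and (a[0]["conf"],a[0]["at"],onz(w,a[0]["at"],.086)[0].round(4)))
```

```text
t 28.75 tcp [0.5291 0.3706 0.2335] yaw -0.155 z [ 0.005  0.003 -1.   ] F [ 0.5 -0.5 -0.2] g 0.0801 q [ 0.49  0.56  1.15  0.    1.42 -0.92]
(0.63, [279.0, 189.6], array([0.5293, 0.3692, 0.062 ]))
(0.92, [279.1, 194.7], array([0.5298, 0.3693, 0.086 ]))
```

View pics/w10.png

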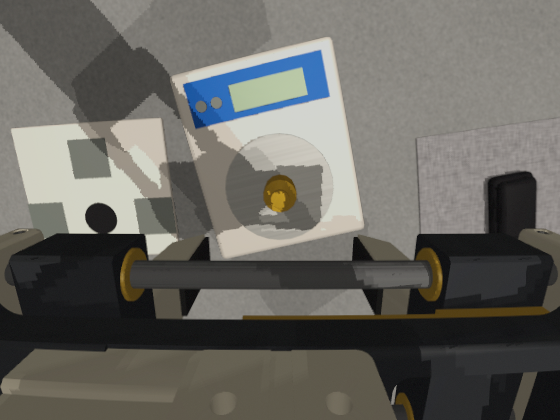

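View pics/s10.png

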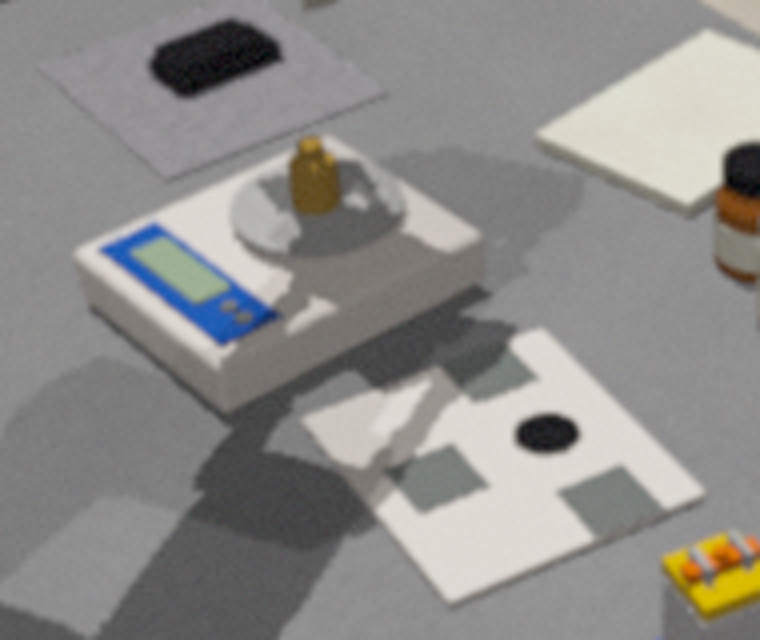

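The weight stands upright in the pan's centre: pan (.529,.369), weight (.530,.369). Now I'll return yellow, which has the same yaw.

Call:
arm_command:
  deltas:
    - {"xyz":[-0.002,-0.02,0.01],"rotation":[0,0,0],"gripper":0.0918}
    - {"xyz":[-0.004,-0.032,0],"rotation":[0,0,0],"gripper":0.0918}
    - {"xyz":[-0.004,-0.032,0],"rotation":[0,0,0],"gripper":0.0918}
    - {"xyz":[-0.004,-0.032,0],"rotation":[0,0,0],"gripper":0.0918}
    - {"xyz":[-0.004,-0.032,0],"rotation":[0,0,0],"gripper":0.0918}
    - {"xyz":[-0.004,-0.032,0],"rotation":[0,0,0],"gripper":0.0918}
    - {"xyz":[-0.004,-0.032,0],"rotation":[0,0,0],"gripper":0.0918}
    - {"xyz":[-0.004,-0.032,0],"rotation":[0,0,0],"gripper":0.0918}
    - {"xyz":[-0.004,-0.032,0],"rotation":[0,0,0],"gripper":0.0918}
    - {"xyz":[-0.004,-0.032,0],"rotation":[0,0,0],"gripper":0.0918}
    - {"xyz":[-0.004,-0.032,0],"rotation":[0,0,0],"gripper":0.0918}
    - {"xyz":[-0.004,-0.032,0],"rotation":[0,0,0],"gripper":0.0918}
    - {"xyz":[-0.004,-0.032,0],"rotation":[0,0,0],"gripper":0.0918}
    - {"xyz":[-0.004,-0.032,0],"rotation":[0,0,0],"gripper":0.0918}
    - {"xyz":[-0.004,-0.032,0],"rotation":[0,0,0],"gripper":0.0918}
    - {"xyz":[0,-0.023,0],"rotation":[0,0,0],"gripper":0.0918}
    - {"xyz":[0,0,0],"rotation":[0,0,0],"gripper":0.0918}
    - {"xyz":[0,0,0],"rotation":[0,0,0],"gripper":0.0918}
    - {"xyz":[0,0,0],"rotation":[0,0,0],"gripper":0.0918}

```text
clock: 30.53
tool_pos: [0.4698, -0.1203, 0.2398]
orientation: [-0.244, -3.13, -0.002]
force: [-0.1, 0.1, -0.3]
gripper_width: 0.999
```

Run:
```python
from h import *
st()
```

```text
t 30.53 tcp [ 0.4698 -0.1203  0.2398] yaw -0.156 z [-0.002  0.001 -1.   ] F [-0.1  0.1 -0.3] g 0.0917 q [-0.41  0.26  1.61  0.    1.28 -1.82]
```

Call:
arm_command:
  deltas:
    - {"xyz":[0.001,0,-0.025],"rotation":[0,0,0],"gripper":0.0918}
    - {"xyz":[0,0,-0.035],"rotation":[0,0,0],"gripper":0.0918}
    - {"xyz":[0,0,-0.035],"rotation":[0,0,0],"gripper":0.0918}
    - {"xyz":[0,0,-0.035],"rotation":[0,0,0],"gripper":0.0918}
    - {"xyz":[0,0,-0.02],"rotation":[0,0,0],"gripper":0.0918}
    - {"xyz":[0,0,-0.012],"rotation":[0,0,0],"gripper":0.0918}
    - {"xyz":[0,0,0],"rotation":[0,0,0],"gripper":0.07}
    - {"xyz":[0,0,0],"rotation":[0,0,0],"gripper":0.07}
    - {"xyz":[0,0,0],"rotation":[0,0,0],"gripper":0.07}

```text
clock: 31.28
tool_pos: [0.4719, -0.1204, 0.0796]
orientation: [0.242, 3.131, -0.0]
force: [-0.1, 0.6, -0.2]
gripper_width: 0.831
```

```bash
python3 -c "
from h import *
st()"
```

```text
t 31.28 tcp [ 0.4719 -0.1204  0.0796] yaw -0.154 z [ 0.001 -0.    -1.   ] F [-0.1  0.6 -0.2] g 0.0762 q [-0.41  0.45  1.82  0.    0.87 -1.82]
```

Call:
arm_command:
  deltas:
    - {"xyz":[0,0,-0.006],"rotation":[0,0,0],"gripper":0.06}
    - {"xyz":[0,0,0],"rotation":[0,0,0],"gripper":0.05}
    - {"xyz":[0,0,0],"rotation":[0,0,0],"gripper":0.03}
    - {"xyz":[0,0,0],"rotation":[0,0,0],"gripper":0.03}
    - {"xyz":[0,0,0],"rotation":[0,0,0],"gripper":0.03}
    - {"xyz":[0,0,0],"rotation":[0,0,0],"gripper":0.03}
    - {"xyz":[0,0,0],"rotation":[0,0,0],"gripper":0.03}
    - {"xyz":[0,0,0],"rotation":[0,0,0],"gripper":0.03}

```text
clock: 31.95
tool_pos: [0.4714, -0.121, 0.0731]
orientation: [0.244, 3.132, -0.0]
force: [-0.8, 0.6, 3.1]
gripper_width: 0.5
```

```bash
python3 -c "
from h import *
st()"
```

```text
t 31.95 tcp [ 0.4714 -0.121   0.0731] yaw -0.155 z [ 0.001 -0.    -1.   ] F [-0.8  0.6  3.1] g 0.0459 q [-0.41  0.46  1.83  0.    0.85 -1.82]
```

Call:
arm_command:
  deltas:
    - {"xyz":[0,0,0.015],"rotation":[0,0,0],"gripper":0.03}
    - {"xyz":[0,0,0.03],"rotation":[0,0,0],"gripper":0.03}
    - {"xyz":[0,0,0.035],"rotation":[0,0,0],"gripper":0.03}
    - {"xyz":[0,0,0.035],"rotation":[0,0,0],"gripper":0.03}
    - {"xyz":[0,0.007,0.03],"rotation":[0,0,0],"gripper":0.03}
    - {"xyz":[-0.001,0.025,0],"rotation":[0,0,0],"gripper":0.03}
    - {"xyz":[-0.002,0.033,0],"rotation":[0,0,0],"gripper":0.03}
    - {"xyz":[-0.002,0.033,0],"rotation":[0,0,0],"gripper":0.03}
    - {"xyz":[-0.002,0.033,0],"rotation":[0,0,0],"gripper":0.03}
    - {"xyz":[-0.002,0.033,0],"rotation":[0,0,0],"gripper":0.03}
    - {"xyz":[-0.002,0.033,0],"rotation":[0,0,0],"gripper":0.03}
    - {"xyz":[0,0.033,0],"rotation":[0,0,0],"gripper":0.03}
    - {"xyz":[0,0.024,0],"rotation":[0,0,0],"gripper":0.03}
    - {"xyz":[0,0,0],"rotation":[0,0,0],"gripper":0.03}
    - {"xyz":[0,0,0],"rotation":[0,0,0],"gripper":0.03}
    - {"xyz":[0,0,0],"rotation":[0,0,0],"gripper":0.03}

```text
clock: 33.28
tool_pos: [0.4599, 0.1326, 0.2174]
orientation: [-0.243, -3.131, 0.001]
force: [0.1, -0.2, -2.4]
gripper_width: 0.5
```

```bash
python3 -c "
from h import *
st()"
```

```text
t 33.28 tcp [0.4599 0.1326 0.2174] yaw -0.155 z [-0.001 -0.    -1.   ] F [ 0.1 -0.2 -2.4] g 0.0459 q [ 0.12  0.27  1.66 -0.    1.22 -1.3 ]
```

Call:
arm_command:
  deltas:
    - {"xyz":[0,0.001,-0.025],"rotation":[0,0,0],"gripper":0.03}
    - {"xyz":[0,0,-0.035],"rotation":[0,0,0],"gripper":0.03}
    - {"xyz":[0,0,-0.035],"rotation":[0,0,0],"gripper":0.03}
    - {"xyz":[0,0,-0.02],"rotation":[0,0,0],"gripper":0.03}
    - {"xyz":[0,0,-0.01],"rotation":[0,0,0],"gripper":0.03}
    - {"xyz":[0,0,-0.007],"rotation":[0,0,0],"gripper":0.03}
    - {"xyz":[0,0,0],"rotation":[0,0,0],"gripper":0.03}
    - {"xyz":[0,0,0],"rotation":[0,0,0],"gripper":0.03}

```text
clock: 33.95
tool_pos: [0.4606, 0.1334, 0.0861]
orientation: [0.245, 3.132, 0.0]
force: [0.5, 0.6, -2.0]
gripper_width: 0.498
```

Call:
arm_command:
  deltas:
    - {"xyz":[0,0,-0.003],"rotation":[0,0,0],"gripper":0.03}
    - {"xyz":[0,0,-0.002],"rotation":[0,0,0],"gripper":0.03}
    - {"xyz":[0,0,-0.001],"rotation":[0,0,0],"gripper":0.03}
    - {"xyz":[0,0,-0.001],"rotation":[0,0,0],"gripper":0.03}
    - {"xyz":[0,0,-0.001],"rotation":[0,0,0],"gripper":0.03}
    - {"xyz":[0,0,0],"rotation":[0,0,0],"gripper":0.03}

```text
clock: 34.45
tool_pos: [0.4604, 0.1341, 0.0781]
orientation: [0.243, 3.131, 0.0]
force: [-0.3, -0.8, 1.1]
gripper_width: 0.503
```

Contact is registered. I'll release, lift, and head to blue at (.570,-.122), yaw -0.218.

Call:
arm_command:
  deltas:
    - {"xyz":[0,0,0],"rotation":[0,0,0],"gripper":0.085}
    - {"xyz":[0,0,0],"rotation":[0,0,0],"gripper":0.085}
    - {"xyz":[0,0,0],"rotation":[0,0,0],"gripper":0.085}
    - {"xyz":[0,0,0],"rotation":[0,0,0],"gripper":0.085}
    - {"xyz":[0,0,0],"rotation":[0,0,0],"gripper":0.085}
    - {"xyz":[0,0,0],"rotation":[0,0,0],"gripper":0.085}
    - {"xyz":[0,0,0.02],"rotation":[0,0,0],"gripper":0.085}
    - {"xyz":[0,0,0.03],"rotation":[0,0,0],"gripper":0.085}
    - {"xyz":[0,0,0.04],"rotation":[0,0,0],"gripper":0.085}
    - {"xyz":[0,0,0.04],"rotation":[0,0,0],"gripper":0.085}
    - {"xyz":[0,0,0.035],"rotation":[0,0,0],"gripper":0.085}
    - {"xyz":[0,0,0],"rotation":[0,0,0],"gripper":0.085}

```text
clock: 35.45
tool_pos: [0.4633, 0.1346, 0.2498]
orientation: [0.242, 3.119, 0.004]
force: [0.9, -0.5, -0.0]
gripper_width: 0.923
```

Call:
arm_command:
  deltas:
    - {"xyz":[0.007,-0.018,0],"rotation":[0,0,-0.02],"gripper":0.0918}
    - {"xyz":[0.014,-0.032,0],"rotation":[0,0,-0.02],"gripper":0.0918}
    - {"xyz":[0.014,-0.032,0],"rotation":[0,0,-0.022],"gripper":0.0918}
    - {"xyz":[0.014,-0.032,0],"rotation":[0,0,0],"gripper":0.0918}
    - {"xyz":[0.014,-0.032,0],"rotation":[0,0,0],"gripper":0.0918}
    - {"xyz":[0.014,-0.032,0],"rotation":[0,0,0],"gripper":0.0918}
    - {"xyz":[0.014,-0.032,0],"rotation":[0,0,0],"gripper":0.0918}
    - {"xyz":[0.014,-0.032,0],"rotation":[0,0,0],"gripper":0.0918}
    - {"xyz":[0.005,-0.014,0],"rotation":[0,0,0],"gripper":0.0918}
    - {"xyz":[0,0,0],"rotation":[0,0,0],"gripper":0.0918}
    - {"xyz":[0,0,0],"rotation":[0,0,0],"gripper":0.0918}
    - {"xyz":[0,0,0],"rotation":[0,0,0],"gripper":0.0918}

```text
clock: 36.45
tool_pos: [0.5697, -0.1207, 0.2425]
orientation: [-0.339, -3.122, -0.001]
force: [0.4, 0.4, 0.0]
gripper_width: 1.0
```

Run:
```python
from h import *
st();s=camera("side");w=camera("wrist")
crop(s,150,120,380,320,3.4,"s11.png");cv2.imwrite("pics/w11.png",w["pixels"][:,:,::-1])
```

```text
t 36.45 tcp [ 0.5697 -0.1207  0.2425] yaw -0.217 z [-0.001  0.001 -1.   ] F [0.4 0.4 0. ] g 0.0918 q [-0.34  0.44  1.33  0.    1.37 -1.7 ]
```

View pics/s11.png

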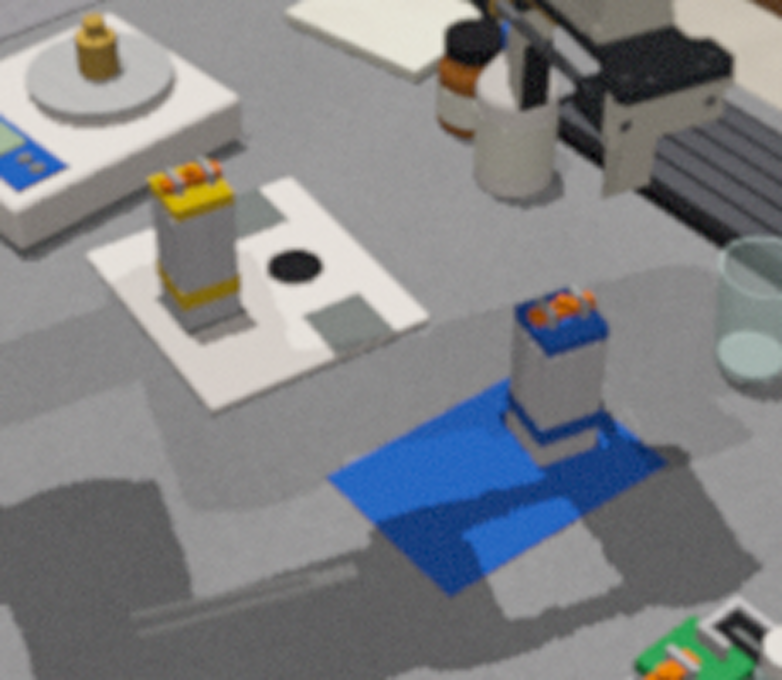

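Yellow is back on its square (crop (197,245)) and blue is still parked at (558,375). Descending on blue.

Call:
arm_command:
  deltas:
    - {"xyz":[0,-0.001,-0.025],"rotation":[0,0,0],"gripper":0.0918}
    - {"xyz":[0,0,-0.035],"rotation":[0,0,0],"gripper":0.0918}
    - {"xyz":[0,0,-0.035],"rotation":[0,0,0],"gripper":0.0918}
    - {"xyz":[0,0,-0.035],"rotation":[0,0,0],"gripper":0.0918}
    - {"xyz":[0,0,-0.022],"rotation":[0,0,0],"gripper":0.0918}
    - {"xyz":[0,0,-0.012],"rotation":[0,0,0],"gripper":0.0918}
    - {"xyz":[0,0,0],"rotation":[0,0,0],"gripper":0.07}
    - {"xyz":[0,0,0],"rotation":[0,0,0],"gripper":0.07}
    - {"xyz":[0,0,0],"rotation":[0,0,0],"gripper":0.07}

```text
clock: 37.3
tool_pos: [0.571, -0.1225, 0.0802]
orientation: [0.339, 3.121, -0.001]
force: [0.9, 0.2, 0.4]
gripper_width: 0.83
```

```bash
python3 -c "
from h import *
st()"
```

```text
t 37.3 tcp [ 0.571  -0.1225  0.0802] yaw -0.216 z [ 0.002 -0.001 -1.   ] F [0.9 0.2 0.4] g 0.0762 q [-0.34  0.59  1.55  0.    1.   -1.7 ]
```

Call:
arm_command:
  deltas:
    - {"xyz":[-0.0005,0,-0.0065],"rotation":[0,0,0],"gripper":0.06}
    - {"xyz":[0,0,0],"rotation":[0,0,0],"gripper":0.05}
    - {"xyz":[0,0,0],"rotation":[0,0,0],"gripper":0.03}
    - {"xyz":[0,0,0],"rotation":[0,0,0],"gripper":0.03}
    - {"xyz":[0,0,0],"rotation":[0,0,0],"gripper":0.03}
    - {"xyz":[0,0,0],"rotation":[0,0,0],"gripper":0.03}
    - {"xyz":[0,0,0],"rotation":[0,0,0],"gripper":0.03}
    - {"xyz":[0,0,0],"rotation":[0,0,0],"gripper":0.03}

```text
clock: 37.97
tool_pos: [0.5699, -0.123, 0.0726]
orientation: [0.34, 3.122, -0.0]
force: [-0.4, 0.6, 2.4]
gripper_width: 0.5
```

```bash
python3 -c "
from h import *
st()"
```

```text
t 37.97 tcp [ 0.5699 -0.123   0.0726] yaw -0.217 z [ 0.001 -0.    -1.   ] F [-0.4  0.6  2.4] g 0.0459 q [-0.34  0.6   1.55  0.    0.98 -1.7 ]
```

Call:
arm_command:
  deltas:
    - {"xyz":[0,0,0.015],"rotation":[0,0,0],"gripper":0.03}
    - {"xyz":[0,0,0.03],"rotation":[0,0,0],"gripper":0.03}
    - {"xyz":[0,0,0.035],"rotation":[0,0,0],"gripper":0.03}
    - {"xyz":[0,0,0.035],"rotation":[0,0,0],"gripper":0.03}
    - {"xyz":[0,0.006,0.03],"rotation":[0,0,0],"gripper":0.03}
    - {"xyz":[-0.006,0.025,0],"rotation":[0,0,0],"gripper":0.03}
    - {"xyz":[-0.008,0.034,0],"rotation":[0,0,0],"gripper":0.03}
    - {"xyz":[-0.008,0.034,0],"rotation":[0,0,0],"gripper":0.03}
    - {"xyz":[-0.008,0.034,0],"rotation":[0,0,0],"gripper":0.03}
    - {"xyz":[-0.007,0.034,0],"rotation":[0,0,0],"gripper":0.03}
    - {"xyz":[0,0.008,0],"rotation":[0,0,0],"gripper":0.03}
    - {"xyz":[0,0,0],"rotation":[0,0,0],"gripper":0.03}
    - {"xyz":[0,0,0],"rotation":[0,0,0],"gripper":0.03}
    - {"xyz":[0,0,0],"rotation":[0,0,0],"gripper":0.03}

```text
clock: 39.13
tool_pos: [0.5329, 0.051, 0.2169]
orientation: [-0.342, -3.123, 0.001]
force: [0.0, -0.1, -3.4]
gripper_width: 0.501
```

```bash
python3 -c "
from h import *
st()"
```

```text
t 39.13 tcp [0.5329 0.051  0.2169] yaw -0.218 z [-0.001 -0.001 -1.   ] F [ 0.  -0.1 -3.4] g 0.046 q [-0.05  0.37  1.51 -0.    1.26 -1.4 ]
```

Call:
arm_command:
  deltas:
    - {"xyz":[0,0.001,-0.025],"rotation":[0,0,0],"gripper":0.03}
    - {"xyz":[0,0,-0.035],"rotation":[0,0,0],"gripper":0.03}
    - {"xyz":[0,0,-0.035],"rotation":[0,0,0],"gripper":0.03}
    - {"xyz":[0,0,-0.02],"rotation":[0,0,0],"gripper":0.03}
    - {"xyz":[0,0,-0.01],"rotation":[0,0,0],"gripper":0.03}
    - {"xyz":[0,0,-0.007],"rotation":[0,0,0],"gripper":0.03}
    - {"xyz":[0,0,0],"rotation":[0,0,0],"gripper":0.03}
    - {"xyz":[0,0,0],"rotation":[0,0,0],"gripper":0.03}

```text
clock: 39.8
tool_pos: [0.5336, 0.0525, 0.0862]
orientation: [0.341, 3.121, 0.0]
force: [-0.5, 0.4, -2.6]
gripper_width: 0.5
```

Call:
arm_command:
  deltas:
    - {"xyz":[0,0,-0.003],"rotation":[0,0,0],"gripper":0.03}
    - {"xyz":[0,0,-0.002],"rotation":[0,0,0],"gripper":0.03}
    - {"xyz":[0,0,-0.001],"rotation":[0,0,0],"gripper":0.03}
    - {"xyz":[0,0,-0.001],"rotation":[0,0,0],"gripper":0.03}
    - {"xyz":[0,0,-0.001],"rotation":[0,0,0],"gripper":0.03}
    - {"xyz":[0,0,0],"rotation":[0,0,0],"gripper":0.03}

```text
clock: 40.3
tool_pos: [0.5329, 0.0532, 0.0776]
orientation: [0.34, 3.122, 0.0]
force: [-1.0, 0.1, -0.8]
gripper_width: 0.503
```

Call:
arm_command:
  deltas:
    - {"xyz":[0,0,-0.0005],"rotation":[0,0,0],"gripper":0.03}
    - {"xyz":[0,0,0],"rotation":[0,0,0],"gripper":0.03}
    - {"xyz":[0,0,0],"rotation":[0,0,0],"gripper":0.085}
    - {"xyz":[0,0,0],"rotation":[0,0,0],"gripper":0.085}
    - {"xyz":[0,0,0],"rotation":[0,0,0],"gripper":0.085}
    - {"xyz":[0,0,0],"rotation":[0,0,0],"gripper":0.085}
    - {"xyz":[0,0,0],"rotation":[0,0,0],"gripper":0.085}
    - {"xyz":[0,0,0],"rotation":[0,0,0],"gripper":0.085}
    - {"xyz":[0,0,0.02],"rotation":[0,0,0],"gripper":0.085}
    - {"xyz":[0,0,0.03],"rotation":[0,0,0],"gripper":0.085}
    - {"xyz":[0,0,0.04],"rotation":[0,0,0],"gripper":0.085}
    - {"xyz":[0,0,0.04],"rotation":[0,0,0],"gripper":0.085}
    - {"xyz":[0,0,0.035],"rotation":[0,0,0],"gripper":0.085}
    - {"xyz":[0,0,0],"rotation":[0,0,0],"gripper":0.085}
    - {"xyz":[0,0,0],"rotation":[0,0,0],"gripper":0.085}
    - {"xyz":[0,0,0],"rotation":[0,0,0],"gripper":0.085}

```text
clock: 41.63
tool_pos: [0.5322, 0.0531, 0.2411]
orientation: [-0.34, -3.122, -0.0]
force: [0.4, -0.5, -0.3]
gripper_width: 0.924
```

Run:
```python
from h import *
st();w=camera("wrist");np.savez("wr5.npz",**w);cv2.imwrite("pics/w12.png",w["pixels"][:,:,::-1]);crop(w,230,70,390,240,4,"w12c.png")
s=camera("side");crop(s,110,100,430,390,2,"s12.png")
```

```text
t 41.63 tcp [0.5322 0.0531 0.2411] yaw -0.217 z [-0.001  0.    -1.   ] F [ 0.4 -0.5 -0.3] g 0.0848 q [-0.04  0.35  1.47  0.    1.32 -1.4 ]
```

View pics/s12.png

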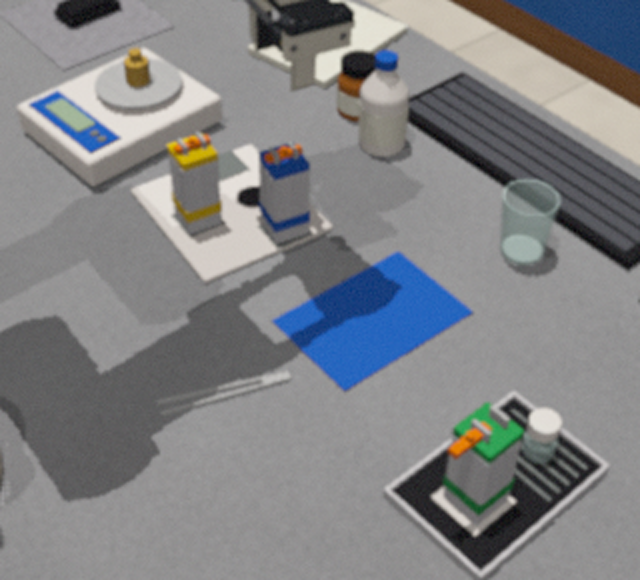

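View pics/w12c.png

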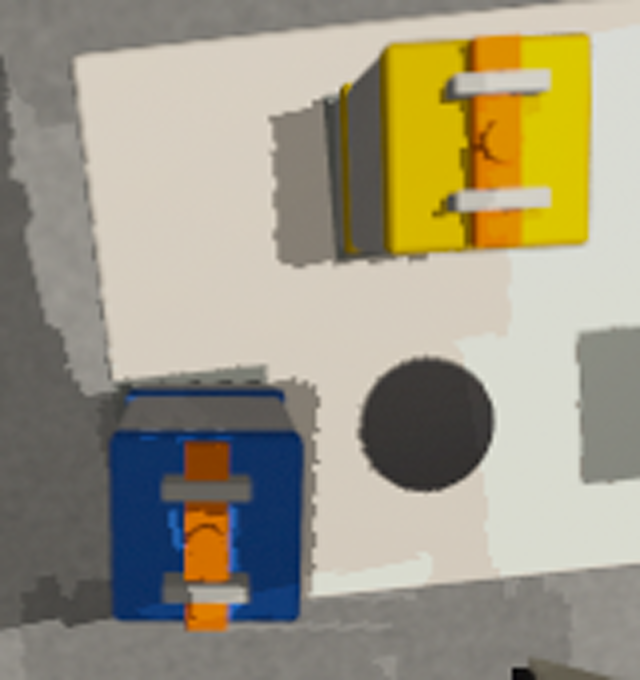

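Run:
```python
from fit import *
c=dict(np.load("wr5.npz"))
for n,p in (("blue",[(112,433),(301,433),(300,620),(114,618)]),("yellow",[(388,45),(590,35),(588,243),(388,252)])):
    print(n,onz(c,np.array(p)/4+[229.5,69.5],.118).mean(0))
t0=cv2.imread("pics/side0.png")[:,:,::-1];s=camera("side");print(s["pixels"].shape)
# image shift between start and now in lid ROI (side camera)
for n,(x0,y0,x1,y1) in (("blue",(232,165,275,228)),("yellow",(186,160,228,222))):
    a=cv2.cvtColor(np.ascontiguousarray(t0[y0:y1,x0:x1]),7).astype(np.float32);b=cv2.cvtColor(np.ascontiguousarray(s["pixels"][y0:y1,x0:x1]),7).astype(np.float32)
    print(n,cv2.phaseCorrelate(a,b))
g=fitcan([s],[silhouettes("side","green_can_center")[0]["pixels"].astype(float)],(.4325,-.372,0.),.010,True);print("green",g)
```

```text
blue [0.53369943 0.0533011  0.118     ]
yellow [0.46195347 0.13331035 0.118     ]
(420, 560, 3)
blue ((0.28114874966167847, -0.14441470416038982), 0.6822139653894637)
yellow ((0.6454137453953557, -0.06996194750826135), 0.8466057807207108)
green (array([ 0.43299609, -0.37394152,  0.24156314]), np.float64(0.11912129616114435))
```

Blue and yellow are within about 2 mm of their start positions, an image shift of under 1 pixel. Green is within about 2–3 mm of the white square's centre, and nothing is being touched. Handing in.

```bash
python3 -c "
from cell import *
print(sign_off())"
```

```text
the job is handed in; nothing more can be done
None
```

The whole job is done and handed in at about 42 s of the 144 s allowed; sign-off reports no verdict, so what follows are my own checks.

**What I did:**
- I stood the green canister (bolt out) on the white square of the drying tray.
- I parked blue and yellow on the mat, with the weight left where it was.
- I set the weight on the balance pan.
- I put yellow and then blue back where they started.

**Last checks:**
- **Weight:** it stands upright within about 1–2 mm of the pan's centre. I measured this after release; the final side picture still shows it standing on the pan.
- **Blue and yellow:** both are within about 2 mm of their start positions by the wrist camera, and the side picture shifted by less than 1 pixel.
- **Green:** it is upright, about 2–3 mm from the centre of the white square.
- **Vial:** it is standing and looks unmoved; I checked this by eye only.
- **Gripper:** it is open, clear of everything at 0.24 m, with the force reading near zero.

**Disagreements:**
- The first arm call was refused for missing keys, and nothing moved.
- The detection networks sometimes picked the wrong object early on, such as a wrong blue silhouette and the weight mistaken for green. I used lid corners from the wrist camera instead.
- The final side-view fit gave green a yaw of 0.24 rad while the gripper read about 0.01. I put this down to the fit; yaw is not judged.

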